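# Stow salvaged capacitors in the parts carousel

### The job

Put the salvaged capacitors away in the parts carousel: turn its knob the few clicks it takes until the empty bay (the one the yellow end of the knob points to) clicks home under the orange filling hopper. Then take the pot that stands under the magnifier lamp, tip all eight capacitors out of it through the hopper into that bay, and stand the emptied pot back on the bench, upright. Do not knock the lamp or disturb the other things on the bench.

Things in the scene. Friction and masses are not known exactly. Their poses are not given: they have to be found in the camera images.
- carousel: Grey round parts carousel, fixed: tub 292 mm across, clear cover (top at height 84 mm), orange hopper on its local +y side. Origin: centre of the underside, on the drum's axis; z up. A detent housing sticks out 23 mm at -y. Inside, a white drum with 8 wedge-shaped bays (45 degrees, 53 mm deep, 34 to 141 mm from the axis, floor at 24 mm); seven hold stock, one is empty.
- hopper (a point): Centre of the hopper's open top, 118 mm over the bench, 108 mm from the drum axis along the carousel's local +y. The opening runs from 72 to 144 mm from the axis, is 88 mm wide at its inner and 124 mm at its outer side; over 38 mm of height it narrows to the mouth in the cover, 74 to 124 mm from the axis, 54 to 92 mm wide. Axes as the carousel's.
- drum (a joint): Angle of drum and knob (rad), growing clockwise seen from above; 0: empty bay under the hopper. Detents (clicks) at the multiples of 0.785; let go between, it snaps to the nearest. Starts two or three clicks before 0 (negative). Leaving a detent takes about 0.2 N m, fading to nothing half way to the next. The knob is fixed to the drum; it turns either way without end.
- knob_grip (a point): On the drum axis, 110 mm over the bench: middle of the knob, a dark upright wing bar 66 mm long, 17 mm thick, 32 mm high (94 to 126 mm over the bench) on a disc of 66 mm diameter, in the middle of the cover. Its length lies along this point's y axis, it is pinched across x. The +y end is yellow and points to the empty bay. Free space 68 mm round the axis.
- bay (a point): Centre of the floor of the empty bay, 92 mm from the drum axis, 24 mm over the bench; turns with the drum.
- pot: Open 12-sided pot, 130 g, 66 mm high, under the lamp's ring, holding the capacitors in its lower 47 mm. Origin: centre of its underside; z to the mouth. Outside 60 mm across flats from 10 to 50 mm height (flats face its x axis and every 30 degrees), 67 mm at the rim. Inside a smooth cone, 46 mm at the floor, 60 mm at the mouth; friction 0.3: tip well past level, shake if some hang back.
- lamp: White magnifier lamp, fixed. Origin: on the bench under the centre of its ring head: ring 192 mm across with clear lens, underside 244 mm, top 269 mm over the bench. A sprung arm (up to 290 mm high) runs from its local +x side to a round foot of 156 mm diameter centred 235 mm along local +x, 50 mm along +y. Towards local -x and to both sides the space below the head is open.
- cap1: Salvaged capacitor: dark blue can, 16 mm diameter, 21 mm long, 12 g. Origin: centre of its plain end; z along its axis.
- cap2: Capacitor, the same as cap1.
- cap3: Capacitor, the same as cap1.
- cap4: Capacitor, the same as cap1.
- cap5: Capacitor, the same as cap1.
- cap6: Capacitor, the same as cap1.
- cap7: Capacitor, the same as cap1.
- cap8: Capacitor, the same as cap1.
- screwdriver: Bystander: orange screwdriver lying on the bench, 200 mm long, 26 mm thick; origin under its middle, long along x.
- pliers: Bystander: red-handled pliers lying flat, 150 mm long, 18 mm high; origin under the middle.
- wire_spool: Bystander: spool of red wire standing upright, 90 mm diameter and height; origin under its centre.
- circuit_board: Bystander: green circuit board lying flat, 100 by 75 mm, 17 mm high; origin under its centre.
- flux_jar: Bystander: closed amber jar, 52 mm diameter, 62 mm high; origin under its centre.
There are look-alikes about, which are no part of the job. What is shaped like the pot but blue or purple is not meant.

How it is judged (in metres and radians):
On the way, in this order (a step that is already met when the one before it is completed fails the run):
1. the drum rests in the detent with the empty bay under the hopper (within 0.1 rad) (value of joint drum between -0.1 and 0.1 rad and velocity of joint drum between -0.1 and 0.1 rad/s), for 0.3 s.
2. all eight capacitors lie in the empty bay, below the cover (value of joint drum between -0.1 and 0.1 rad and horizontal distance between each of cap1, cap2, cap3, cap4, cap5, cap6, cap7, cap8 and bay below 0.07 m and height (world z) of each of cap1, cap2, cap3, cap4, cap5, cap6, cap7, cap8 below 0.078 m), for 0.2 s.
At the end, for the whole second after the job is handed in: The empty bay is in its detent under the hopper (0.1 rad), all eight capacitors lie in it (within 70 mm, level, of its floor's centre, origins below 78 mm height), and the pot stands released, still and upright (0.1 rad) on the bench (all of step 2 and angle between pot's own z axis and vertical below 0.1 rad and height (world z) of pot between -0.006 and 0.006 m and linear speed of pot below 0.03 m/s); the robot touches nothing.
It fails at once if the magnifier lamp is knocked (more than 10 N) (contact force between lamp and anything else above 10 N).
It fails at once if a bystander (screwdriver, pliers, wire spool, circuit board, jar) is pushed more than 40 mm from its place (distance of any of screwdriver, pliers, wire_spool, circuit_board, flux_jar from where it was at the start of the episode above 0.04 m).
It also fails if it takes over 72 s, if anything falls off the work surface, if the arm or the gripper's body presses on something with over 40 N, if the wrist force passes 120 N, or if a joint passes its speed limit or range.

### The arm

A 6-joint arm with a two-finger parallel gripper is mounted at the origin on the work surface. World frame = base frame: x ahead of the robot, y to its left, z up, the work surface at z = 0. Lengths are in m, angles in degrees, forces in N, time in s.
With the tool pointing down it reaches from about 0.4 to 0.825 m from the base axis. Payload 7 kg.
Tool frame: the origin (TCP) lies at the very end of the fingers, on their centre line; the grasp point (between the pads) lies 19 mm behind it; z points along the fingers, x is the direction in which the jaws open and shut, and the axes are right-handed (so a half turn about z gives the same grasp; the last joint's range is limited). The gripper opens to 88 mm and grips with 3 to 60 N. Pads are 19 mm wide; open, the fingers measure 130 mm over their backs; the gripper's body (78 mm by 193 mm) begins 47 mm behind the grasp point.
Start: joints at [-53.222, 20.546, 0.682, 0, -70.136, -16.507], TCP at [0.234, -0.633, 0.227] pointing down, gripper open.
Joint ranges: [-176.03, 176.03], [-82.01, 121.73], [-58.28, 71.71], [-173.87, 95.51], [-174.79, -0.11], [-173.66, 173.66]. Speed limits (degrees/s): [136.94, 136.94, 172.46, 180, 180, 180].

### API

Orientations are given as [roll, pitch, yaw] about the fixed x, y, z axes, in that order (R = Rz(yaw) Ry(pitch) Rx(roll)).
In Python, from plant import get_state, optics, order, finder gives the robot as it stands.
- The arm moves only by the shell command python3 -m crank 'ROWS' [FORCE]. ROWS is JSON, a list of rows, each an object of numbers: "dx", "dy", "dz": the shift along the tool's x, y, z in mm; "wx", "wy", "wz": the turn, a rotation vector about the tool's x, y, z in degrees; "hand": the opening in per cent of the stroke, from 0 (shut) to 100 (fully open). A call has 1 to 10 rows; each row shifts and turns the commanded pose from where the row before left it, along the tool's axes as they then stand; what a row does not reach is not made up. A row lasts 1/8 s, in which the tool goes at most 62.5 mm and 10.7 degrees, less where a joint would pass 70% of its speed; a pose out of reach is approached as far as the arm can. A call is refused whole if a number of a shift passes 62.5 or a number of a turn 10.7, either way. A call with a gripper value outside its range is refused whole. The fingers move at their own pace and stop on an object; FORCE is the grip in N (left out, the last holds). Time passes only in rows, so rows that do not move let the fingers close. It gives the time, the measured TCP pose, the force and the opening at its end, in the units of the state.
- get_state(): the state, without advancing time (a new reading comes with each control period).
- optics.capture(name): name is "scene" or "top" or "wrist"; returns the picture (384x512x3 uint8, blue, green, red); there is no depth.
- optics.calibration(name): a dict with "intrinsics" (3x3 intrinsics, pixels), "R" (3x3) and "t" (3): a world point X has camera coordinates R X + t; the wrist camera has in their place "T_tool_cam" (4x4, takes a point from camera to tool coordinates, whose origin is the TCP and whose axes are the tool frame's). Camera axes: x right, y down, z forward; pixel columns grow to the right and rows downward; lengths in m; the calibration is good to about 2 mm. A picture is of the moment at which its call begins: read the wrist's pose just before it. calibration takes no time and is no camera call.
- order.close_job(): hands the job in, once; it reports no verdict.
Trained networks look in the newest picture that a camera, given by its name, has taken for a name from the list of things; names that differ only in an ending like _2 or _b are one class to them, and where a whole thing is asked for, a point or a joint stands for the part that bears it (a point fixed in the world has none). Each returns a list of dicts, best first, with "conf" (0 to 1); they miss things now and then, are a little off and sometimes report something else, mostly with a low value. They report only what shows in the picture. A call takes as long as a camera call. They do not tell look-alikes from the thing itself.
- finder.masks_of(thing, camera): "mask" (384x512 bool, what is visible of it) and "rect" ([centre column, centre row, width, height] in pixels, round what is visible of it).
- finder.place_of(thing, camera): "centre" ([column, row] in pixels: a listed point, or the origin of a listed thing).
The state is a dict: "time_s": time; "joints": joint angles; "qd": joint speeds; "joint_torque": joint torques, N m; "tcp_pos": TCP position; "eef_rot": TCP orientation; "contact_force": force on the tool from outside, world axes, zero at the start; "moment": the same for the moment, N m; "gripper_width": finger opening in m.
Only numpy, scipy, OpenCV 4.12 (cv2) and the standard library are available. Lean on these libraries where they do the work, as an engineer would, in place of code of your own. Each camera call takes 0.05 s, during which the arm holds its last target.

## Working session

There is one attempt and no reset: what is moved stays moved. The work goes in short steps, Python scripts to look and compute and a shell command to move; the robot and the scene stay as the last step left them, time stands still between calls to the robot, and variables do not carry over. Pictures are saved under pics/ and viewed, and the job is handed in when it is done.

```bash
ls; mkdir -p pics
python3 - <<'E'
from plant import get_state, optics
import cv2
s=get_state();print(s)
for n in("scene","top"):
    cv2.imwrite(f"pics/{n}0.png",optics.capture(n)); c=optics.calibration(n); print(n,c)
print(optics.calibration("wrist"))
E
```

```text
pics
{'time_s': 0.0, 'joints': array([-5.32236604e+01,  2.05911771e+01,  6.32894779e-01, -2.00046705e-02,
       -7.01354977e+01, -1.65063646e+01]), 'qd': array([ 0.01385632,  0.00473947,  0.04747444, -0.05781454,  0.07318787,
       -0.03390365]), 'joint_torque': array([-2.79070860e-03, -5.82718849e+01,  2.93050861e+01,  6.99748546e+00,
        6.72389375e-03, -1.56904480e-04]), 'tcp_pos': array([ 0.23364429, -0.63274502,  0.22561929]), 'eef_rot': array([-1.79991383e+02, -9.52586667e-02,  1.10263155e+02]), 'contact_force': array([-0.82672147,  0.20919273,  0.75776226]), 'moment': array([-0.03388158, -0.04427046,  0.0020701 ]), 'gripper_width': 0.08770298914675025}
scene {'intrinsics': array([[434.41167459,   0.        , 257.57266361],
       [  0.        , 434.41167459, 191.15650143],
       [  0.        ,   0.        ,   1.        ]]), 'R': array([[-0.32298423,  0.94637803,  0.00705808],
       [ 0.68316642,  0.23830232, -0.69028664],
       [-0.65495406, -0.21812985, -0.72350159]]), 't': array([ 0.18264189, -0.29758234,  1.66448261])}
top {'intrinsics': array([[397.25284617,   0. 
[... 157 characters left out ...]
99972221, -0.00677034],
       [-0.99794474, -0.02212838, -0.06013848],
       [ 0.05997196,  0.00811409, -0.99816708]]), 't': array([-0.01867204,  0.5346087 ,  1.20703963])}
{'intrinsics': array([[280.5724904 ,   0.        , 253.82275023],
       [  0.        , 280.5724904 , 188.86911462],
       [  0.        ,   0.        ,   1.        ]]), 'T_tool_cam': array([[ 9.99999800e-01, -5.85810403e-04,  2.37810020e-04,
        -1.10249197e-04],
       [ 4.85500773e-04,  9.52453741e-01,  3.04682844e-01,
        -8.16333087e-02],
       [-4.04989423e-04, -3.04682668e-01,  9.52453835e-01,
        -1.58182336e-01],
       [ 0.00000000e+00,  0.00000000e+00,  0.00000000e+00,
         1.00000000e+00]])}
```

View pics/scene0.png

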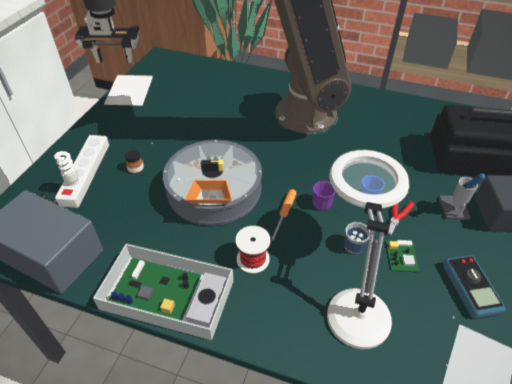

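View pics/top0.png

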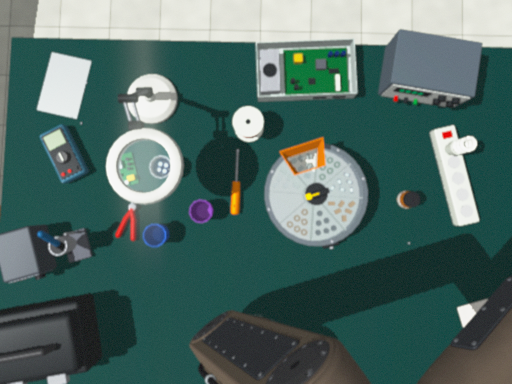

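```bash
cat > h.py <<'E'
import numpy as np,cv2
from plant import get_state, optics, finder
from scipy.spatial.transform import Rotation as Ro
def ray(cam,px):
    c=optics.calibration(cam);K=c["intrinsics"]
    if cam=="wrist":
        s=get_state();T=np.eye(4);T[:3,:3]=Ro.from_euler('xyz',s['eef_rot'],degrees=True).as_matrix();T[:3,3]=s['tcp_pos']
        M=T@c["T_tool_cam"];R=M[:3,:3].T;o=M[:3,3]
    else:
        R=c["R"];o=-R.T@c["t"]
    d=R.T@np.linalg.solve(K,[px[0],px[1],1.]);return o,d/np.linalg.norm(d)
def onz(cam,px,z):
    o,d=ray(cam,px);return o+d*(z-o[2])/d[2]
def tri(*cp):
    A=np.zeros((3,3));b=np.zeros(3);l=[]
    for cam,px in cp:
        o,d=ray(cam,px);P=np.eye(3)-np.outer(d,d);A+=P;b+=P@o;l.append((P,o))
    X=np.linalg.solve(A,b);return X,[np.linalg.norm(P@(X-o)) for P,o in l]
def proj(cam,X):
    c=optics.calibration(cam);K=c["intrinsics"]
    if cam=="wrist":
        s=get_state();T=np.eye(4);T[:3,:3]=Ro.from_euler('xyz',s['eef_rot'],degrees=True).as_matrix();T[:3,3]=s['tcp_pos']
        p=(np.linalg.inv(T@c["T_tool_cam"])@np.r_[X,1])[:3]
    else: p=c["R"]@np.asarray(X)+c["t"]
    p=K@p;return p[:2]/p[2]
E
python3 - <<'E'
from h import *
im={n:cv2.imread(f"pics/{n}0.png") for n in("scene","top")}
def crop(n,x,y,w,h,k):
    return cv2.resize(im[n][y:y+h,x:x+w],None,fx=k,fy=k,interpolation=cv2.INTER_CUBIC)
a=crop("top",256,128,120,130,3.3);b=crop("scene",155,130,120,130,3.3)
cv2.imwrite("pics/car.png",np.hstack([a,b]))
a=crop("top",95,120,130,140,3);b=crop("scene",300,140,130,140,3)
cv2.imwrite("pics/pot.png",np.hstack([a,b]))
for n in("scene","top"):
    for t in("carousel","hopper","knob_grip","pot","lamp","wire_spool","screwdriver","pliers","circuit_board","flux_jar"):
        r=finder.place_of(t,n)
        print(n,t,[(round(d["conf"],2),np.round(d["centre"],1).tolist(),onz(n,d["centre"],{"hopper":.118,"knob_grip":.11}.get(t,0)).round(3)[:2].tolist()) for d in r[:4]])
print(get_state()['time_s'])
E
```

```text
scene carousel [(0.98, [213.6, 188.4], [0.484, -0.176])]
scene hopper [(0.84, [208.1, 190.1], [0.598, -0.136]), (0.61, [213.3, 163.4], [0.492, -0.165]), (0.53, [357.3, 243.1], [0.645, 0.291])]
scene knob_grip [(0.97, [210.1, 163.3], [0.486, -0.178])]
scene pot [(0.83, [353.6, 247.1], [0.567, 0.288]), (0.7, [322.0, 199.5], [0.417, 0.162])]
scene lamp []
scene wire_spool [(0.67, [211.2, 188.9], [0.489, -0.182]), (0.57, [253.9, 256.6], [0.69, 0.032])]
scene screwdriver [(0.7, [281.3, 217.8], [0.531, 0.063])]
scene pliers [(0.69, [392.5, 220.2], [0.43, 0.38]), (0.3, [352.1, 248.2], [0.572, 0.285])]
scene circuit_board [(0.59, [402.1, 257.4], [0.558, 0.422])]
scene flux_jar [(0.84, [134.6, 166.8], [0.478, -0.464])]
top carousel [(0.58, [312.2, 195.8], [0.487, -0.172])]
top hopper [(0.89, [303.2, 158.3], [0.59, -0.13])]
top knob_grip [(0.92, [317.2, 193.1], [0.493, -0.172])]
top pot [(0.8, [204.4, 211.4], [0.431, 0.162]), (0.77, [155.2, 230.4], [0.369, 0.313]), (0.4, [234.5, 180.6], [0.529, 0.071])]
top lamp []
top wire_spool [(0.69, [250.4, 121.6], [0.716, 0.026])]
top screwdriver [(0.75, [235.3, 181.8], [0.525, 0.068])]
top pliers [(0.57, [133.0, 210.5], [0.429, 0.384])]
top circuit_board []
top flux_jar [(0.69, [404.7, 199.1], [0.483, -0.459])]
1.1
```

View pics/car.png

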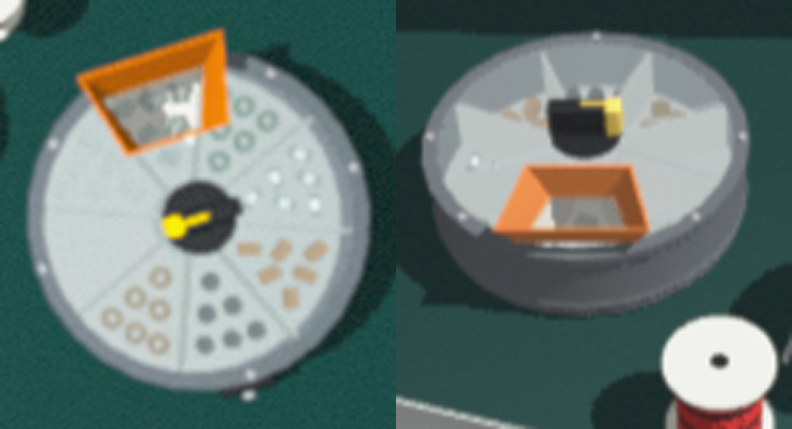

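View pics/pot.png

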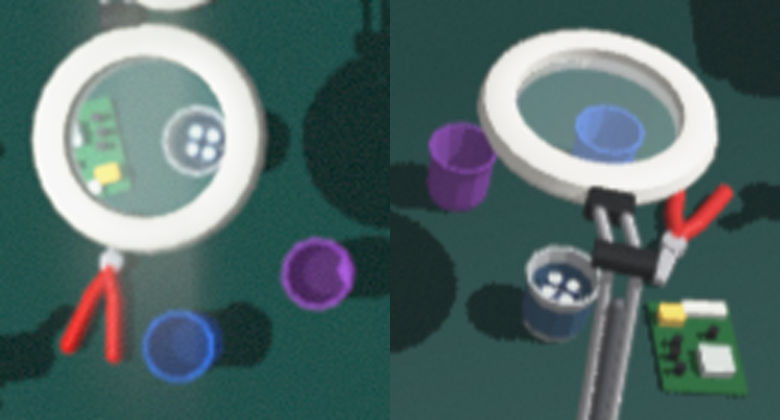

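Run:
```python
from h import *
o=lambda n,p,z:print(n,p,z,onz(n,p,z).round(3))
# ring centre
o("top",(95+148/3,120+137/3),.269)
o("scene",(300+598-390 and 300+(598-390)/3,140+118/3),.265)
# foot
o("top",(152,99),.015); o("scene",(359,318),.015)
# pot rim
o("top",(95+196/3,120+141/3),.066); o("scene",(300+(562-390)/3,140+279/3),.066)
print(tri(("top",(95+196/3,120+141/3)),("scene",(300+(562-390)/3,140+279/3))))
# hopper top corners (top crop 3.3, origin 256,128)
for p in((78,77),(222,31),(229,125),(127,155)): o("top",(256+p[0]/3.3,128+p[1]/3.3),.118)
# knob ends
for p in((175,227),(240,207)): o("top",(256+p[0]/3.3,128+p[1]/3.3),.126)
# detent housing
o("top",(256+245/3.3,128+390/3.3),.03)
for t,c in (("carousel","top"),("lamp","top"),("lamp","scene"),("knob_grip","top"),("pot","scene")):
    r=finder.masks_of(t,c); print(t,c,[(round(d["conf"],2),np.round(d["rect"]).tolist()) for d in r[:3]])
```

```text
top (144.33333333333334, 165.66666666666666) 0.269 [0.546 0.274 0.269]
scene (369.3333333333333, 179.33333333333334) 0.265 [0.564 0.281 0.265]
top (152, 99) 0.015 [0.778 0.334 0.015]
scene (359, 318) 0.015 [0.788 0.338 0.015]
top (160.33333333333331, 167.0) 0.066 [0.561 0.287 0.066]
scene (357.3333333333333, 233.0) 0.066 [0.569 0.287 0.066]
(array([0.56182486, 0.28820159, 0.05823132]), [np.float64(0.0006982576316296078), np.float64(0.0006982576316296925)])
top (279.6363636363636, 151.33333333333334) 0.118 [ 0.609 -0.063  0.118]
top (323.27272727272725, 137.3939393939394) 0.118 [ 0.651 -0.186  0.118]
top (325.3939393939394, 165.87878787878788) 0.118 [ 0.57  -0.193  0.118]
top (294.4848484848485, 174.96969696969697) 0.118 [ 0.542 -0.107  0.118]
top (309.030303030303, 196.7878787878788) 0.126 [ 0.482 -0.148  0.126]
top (328.72727272727275, 190.72727272727275) 0.126 [ 0.5   -0.202  0.126]
top (330.24242424242425, 246.1818181818182) 0.03 [ 0.336 -0.225  0.03 ]
carousel top [(0.58, [319.0, 192.0, 102.0, 111.0]), (0.35, [238.0, 185.0, 11.0, 60.0])]
lamp top [(0.57, [146.0, 143.0, 73.0, 130.0])]
lamp scene [(0.82, [369.0, 250.0, 80.0, 200.0])]
knob_grip top [(0.67, [411.0, 198.0, 22.0, 13.0])]
pot scene [(0.83, [325.0, 196.0, 19.0, 31.0]), (0.78, [358.0, 241.0, 25.0, 32.0]), (0.22, [212.0, 183.0, 98.0, 87.0])]
```

```bash
python3 -m crank '[{"dx":34,"dy":40,"hand":50},{"dx":34,"dy":40},{"dx":34,"dy":40},{"dx":34,"dy":40},{"dx":34,"dy":40},{"dx":34,"dy":40},{"dx":34,"dy":40},{"dx":34,"dy":40},{"dx":34,"dy":40},{"dx":34,"dy":40}]' 30
python3 -c "
from plant import get_state as g
s=g();print(s['joints'].round(3),s['tcp_pos'].round(4),s['eef_rot'].round(2))" >> log.txt
python3 -m crank '[{"wz":-10},{"wz":-10},{"wz":-10},{"wz":-10},{"wz":-10},{"wz":-10},{"wz":-10},{"wz":-10},{"wz":-8},{"dz":10}]'
python3 - <<'E'
from h import *
s=get_state();print(s['joints'].round(3),s['tcp_pos'].round(4),s['eef_rot'].round(2))
im=optics.capture("wrist");cv2.imwrite("pics/w1.png",im)
for t in("knob_grip","hopper"):
    for d in finder.place_of(t,"wrist")[:3]: print(t,d['conf'],d['centre'],onz("wrist",d['centre'],.11 if t=="knob_grip" else .118))
print(proj("wrist",[.489,-.174,.11]),proj("wrist",[.591,-.14,.118]))
E
cat log.txt
```

```text
[-53.222  20.546   0.681  -0.    -70.134 -16.509] [ 0.2338 -0.6332  0.2266] [180.     0.   110.27]
[489.37208588 445.57229689] [473.51643301 498.56212368]
[-53.222  20.546   0.681  -0.    -70.134 -16.509] [ 0.2338 -0.6332  0.2266] [180.     0.   110.27]validation failed for argument at $[0]...
validation failed for argument at $[0]...
```

View pics/w1.png

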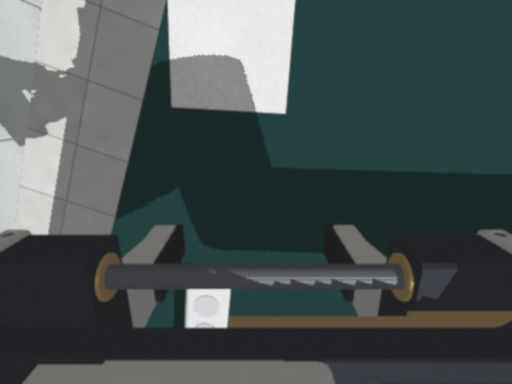

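The wrist view shows only the paper and fingers because the move was refused. I'll retry with complete rows.

```bash
python3 -m crank '[{"dx":34,"dy":40,"dz":0,"wx":0,"wy":0,"wz":0,"hand":50}]' 30; python3 -m crank --help | head -30
```

```text
time_s: 1.62
tcp_pos: [0.2587, -0.5886, 0.2255]
eef_rot: [-180.0, -0.0, 110.1]
contact_force: [2.0, 0.3, -0.2]
gripper_width: 0.0824invalid input: not JSON, or not a number
```

```bash
python3 -m crank '[{"dx":34,"dy":40,"dz":0,"wx":0,"wy":0,"wz":0,"hand":50},{"dx":34,"dy":40,"dz":0,"wx":0,"wy":0,"wz":0,"hand":50},{"dx":34,"dy":40,"dz":0,"wx":0,"wy":0,"wz":0,"hand":50},{"dx":34,"dy":40,"dz":0,"wx":0,"wy":0,"wz":0,"hand":50},{"dx":34,"dy":40,"dz":0,"wx":0,"wy":0,"wz":0,"hand":50},{"dx":34,"dy":40,"dz":0,"wx":0,"wy":0,"wz":0,"hand":50},{"dx":34,"dy":40,"dz":0,"wx":0,"wy":0,"wz":0,"hand":50},{"dx":34,"dy":40,"dz":0,"wx":0,"wy":0,"wz":0,"hand":50},{"dx":34,"dy":40,"dz":0,"wx":0,"wy":0,"wz":0,"hand":50}]'
cat > lg.py <<'E'
from plant import get_state as g
s=g();t=repr([s['joints'].round(3).tolist(),s['tcp_pos'].round(4).tolist(),s['eef_rot'].round(2).tolist()])
print(t,s['contact_force'].round(1));open('log.txt','a').write(t+'\n')
E
: > log.txt; python3 lg.py
python3 -m crank '[{"dx":0,"dy":0,"dz":0,"wx":0,"wy":0,"wz":-10,"hand":50},{"dx":0,"dy":0,"dz":0,"wx":0,"wy":0,"wz":-10,"hand":50},{"dx":0,"dy":0,"dz":0,"wx":0,"wy":0,"wz":-10,"hand":50},{"dx":0,"dy":0,"dz":0,"wx":0,"wy":0,"wz":-10,"hand":50},{"dx":0,"dy":0,"dz":0,"wx":0,"wy":0,"wz":-10,"hand":50},{"dx":0,"dy":0,"dz":0,"wx":0,"wy":0,"wz":-10,"hand":50},{"dx":0,"dy":0,"dz":0,"wx":0,"wy":0,"wz":-10,"hand":50},{"dx":0,"dy":0,"dz":0,"wx":0,"wy":0,"wz":-10,"hand":50},{"dx":0,"dy":0,"dz":0,"wx":0,"wy":0,"wz":-8,"hand":50},{"dx":0,"dy":0,"dz":0,"wx":0,"wy":0,"wz":0,"hand":50}]'
python3 lg.py
python3 - <<'E'
from h import *
im=optics.capture("wrist");cv2.imwrite("pics/w2.png",im)
for t in("knob_grip","hopper"):
    for d in finder.place_of(t,"wrist")[:3]: print(t,d['conf'],d['centre'],onz("wrist",d['centre'],.11 if t=="knob_grip" else .118))
print(proj("wrist",[.489,-.174,.11]),proj("wrist",[.591,-.14,.118]))
E
```

```text
time_s: 2.75
tcp_pos: [0.492, -0.174, 0.227]
eef_rot: [180.0, 0.0, 110.3]
contact_force: [1.3, 0.1, 0.5]
gripper_width: 0.0437
[[2.088, 6.015, -18.464, 0.005, -65.47, -71.81], [0.492, -0.174, 0.227], [179.95, 0.02, 110.28]] [1.3 0.1 0.5]
time_s: 4.0
tcp_pos: [0.4913, -0.1757, 0.2267]
eef_rot: [-180.0, 0.0, -161.8]
contact_force: [-1.0, -0.4, 0.6]
gripper_width: 0.0437
[[1.892, 6.038, -18.473, -0.0, -65.475, 16.32], [0.4913, -0.1757, 0.2267], [-180.0, 0.01, -161.79]] [-1.  -0.4  0.6]
knob_grip 0.77 [251.1, 188.4] [ 0.49383391 -0.17009229  0.11      ]
hopper 0.75 [140.0, 189.1] [ 0.59981714 -0.13736589  0.118     ]
[256.76955631 186.32358571] [149.23574894 189.32233007]
```

View pics/w2.png

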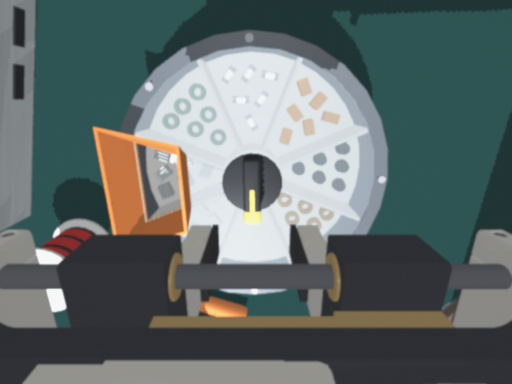

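The wrist view shows the knob at (252,190) with its bar along the jaw plane and the yellow end down. The hopper is on the left, two bays clockwise, so the drum needs 2 clicks (+90° about tool z). Descending and pinching.

```bash
python3 -m crank '[{"dx":-2,"dy":3,"dz":40,"wx":0,"wy":0,"wz":0,"hand":50},{"dx":0,"dy":0,"dz":40,"wx":0,"wy":0,"wz":0,"hand":50},{"dx":0,"dy":0,"dz":30,"wx":0,"wy":0,"wz":0,"hand":50},{"dx":0,"dy":0,"dz":16,"wx":0,"wy":0,"wz":0,"hand":50},{"dx":0,"dy":0,"dz":0,"wx":0,"wy":0,"wz":0,"hand":50}]'; python3 lg.py
python3 -m crank '[{"dx":0,"dy":0,"dz":0,"wx":0,"wy":0,"wz":0,"hand":0},{"dx":0,"dy":0,"dz":0,"wx":0,"wy":0,"wz":0,"hand":0},{"dx":0,"dy":0,"dz":0,"wx":0,"wy":0,"wz":0,"hand":0},{"dx":0,"dy":0,"dz":0,"wx":0,"wy":0,"wz":0,"hand":0}]' 30; python3 lg.py
```

```text
time_s: 4.78
tcp_pos: [0.4914, -0.1722, 0.0995]
eef_rot: [180.0, -0.2, -161.8]
contact_force: [-0.8, 0.4, 0.7]
gripper_width: 0.0441
[[2.3, 13.23, -28.226, -0.007, -48.702, 15.88], [0.4914, -0.1722, 0.0995], [179.95, -0.15, -161.82]] [-0.8  0.4  0.7]
time_s: 5.28
tcp_pos: [0.4926, -0.1722, 0.1012]
eef_rot: [-180.0, 0.1, -161.7]
contact_force: [-1.5, 0.4, 3.3]
gripper_width: 0.0169
[[2.304, 13.086, -28.15, 0.014, -48.708, 15.975], [0.4926, -0.1722, 0.1012], [-179.97, 0.05, -161.71]] [-1.5  0.4  3.3]
```

Knob pinched (16.9 mm, matching its 17 mm). Turn 90° clockwise.

```bash
python3 -m crank '[{"dx":0,"dy":0,"dz":0,"wx":0,"wy":0,"wz":9,"hand":0},{"dx":0,"dy":0,"dz":0,"wx":0,"wy":0,"wz":9,"hand":0},{"dx":0,"dy":0,"dz":0,"wx":0,"wy":0,"wz":9,"hand":0},{"dx":0,"dy":0,"dz":0,"wx":0,"wy":0,"wz":9,"hand":0},{"dx":0,"dy":0,"dz":0,"wx":0,"wy":0,"wz":9,"hand":0},{"dx":0,"dy":0,"dz":0,"wx":0,"wy":0,"wz":9,"hand":0},{"dx":0,"dy":0,"dz":0,"wx":0,"wy":0,"wz":9,"hand":0},{"dx":0,"dy":0,"dz":0,"wx":0,"wy":0,"wz":9,"hand":0},{"dx":0,"dy":0,"dz":0,"wx":0,"wy":0,"wz":9,"hand":0},{"dx":0,"dy":0,"dz":0,"wx":0,"wy":0,"wz":9,"hand":0}]' 40; python3 lg.py
python3 -m crank '[{"dx":0,"dy":0,"dz":0,"wx":0,"wy":0,"wz":0,"hand":0},{"dx":0,"dy":0,"dz":0,"wx":0,"wy":0,"wz":0,"hand":50},{"dx":0,"dy":0,"dz":0,"wx":0,"wy":0,"wz":0,"hand":50},{"dx":0,"dy":0,"dz":-40,"wx":0,"wy":0,"wz":0,"hand":50},{"dx":0,"dy":0,"dz":-60,"wx":0,"wy":0,"wz":0,"hand":90},{"dx":0,"dy":0,"dz":-60,"wx":0,"wy":0,"wz":0,"hand":90},{"dx":0,"dy":0,"dz":0,"wx":0,"wy":0,"wz":0,"hand":90}]'; python3 lg.py
python3 - <<'E'
from h import *
im=optics.capture("wrist");im2=optics.capture("top")
cv2.imwrite("pics/w3.png",im);cv2.imwrite("pics/t3.png",cv2.resize(im2[110:290,190:430],None,fx=3,fy=3,interpolation=cv2.INTER_CUBIC))
E
```

```text
time_s: 6.52
tcp_pos: [0.4914, -0.1717, 0.1012]
eef_rot: [-180.0, -0.1, 108.0]
contact_force: [-5.7, 6.5, 9.6]
gripper_width: 0.0168
[[2.333, 13.048, -28.181, -0.051, -48.824, -74.331], [0.4914, -0.1717, 0.1012], [-179.96, -0.05, 107.97]] [-5.7  6.5  9.6]
time_s: 7.4
tcp_pos: [0.4948, -0.1727, 0.2659]
eef_rot: [179.5, 0.2, 108.3]
contact_force: [-0.0, 1.2, -0.2]
gripper_width: 0.0681
[[2.289, 4.478, -15.047, 0.092, -69.94, -74.03], [0.4948, -0.1727, 0.2659], [179.51, 0.23, 108.29]] [-0.   1.2 -0.2]
```

View pics/w3.png

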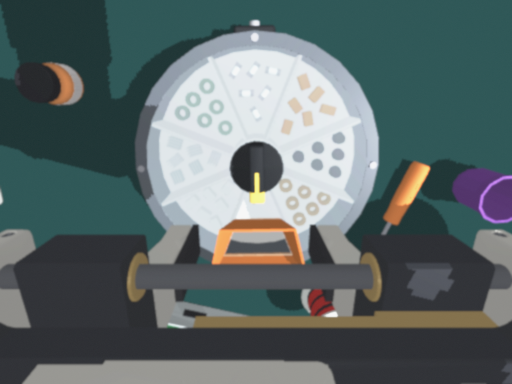

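View pics/t3.png

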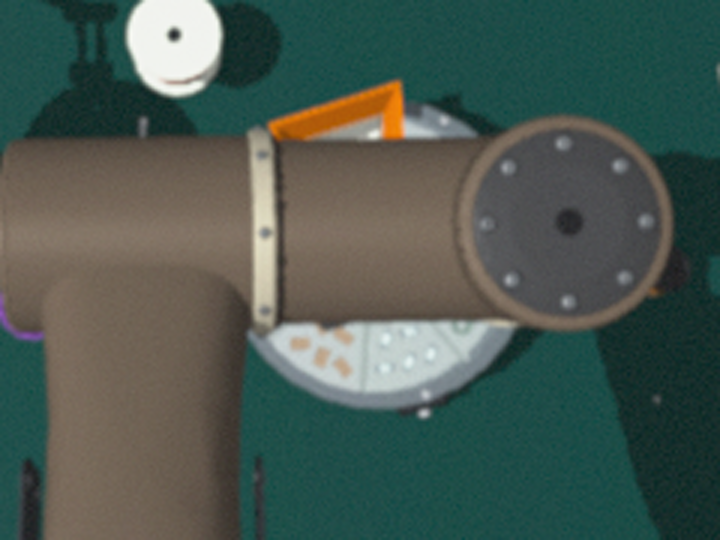

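```bash
cat > fk.py <<'E'
import numpy as np
from scipy.spatial.transform import Rotation as Ro
from scipy.optimize import least_squares
def fk(q,p,s4=1):
    a1,z1,L2,L3,o3,d,L6=p[:7]
    E=lambda ax,a:Ro.from_euler(ax,a,degrees=True)
    R=E('z',q[0]);P=R.apply([a1,0,z1]);R=R*E('y',q[1]);P=P+R.apply([0,0,L2]);R=R*E('y',-q[2]);P=P+R.apply([L3,0,o3])
    R=R*E('x',s4*q[3]);P=P+R.apply([0,-d,0]);R=R*E('y',-q[4]);P=P+R.apply([L6,0,0])
    # tool: z along x; q6
    R=R*Ro.from_matrix(np.array([[0,0,1.],[0,1,0],[-1,0,0]]))  # tool z->x(fwd), tool x -> -z
    R=R*E('z',-q[5])
    return P,R
def load(): return [eval(l) for l in open('log.txt') if l.strip()]
def fit(s4=1,p0=(0,.2,.42,.4,0,.19,.3)):
    D=load()+[[[-53.222,20.546,.681,0,-70.134,-16.509],[.2338,-.6332,.2266],[180,0,110.27]]]
    f=lambda p:np.concatenate([fk(q,p,s4)[0]-t for q,t,e in D]+[0.02*(np.array(p)-p0)])
    r=least_squares(f,p0);return r.x,max(np.linalg.norm(fk(q,r.x,s4)[0]-t) for q,t,e in D),D
if __name__=="__main__":
  for s in(1,-1):
    p,e,D=fit(s);print(s,p.round(4),e)
    for q,t,eu in D: print((Ro.from_euler('xyz',eu,degrees=True).inv()*fk(q,p,s)[1]).as_rotvec(degrees=True).round(1))
E
python3 fk.py
```

```text
1 [-1.000e-04  1.614e-01  5.992e-01  4.644e-01 -1.000e-04  1.919e-01
  3.377e-01] 0.0010329514674183883
[0. 0. 0.]
[ 0. -0. -0.]
[ 0.  0. -0.]
[-0. -0.  0.]
[ 0.  -0.1 -0.1]
[-0.   0.2  0.1]
[-0. -0.  0.]
-1 [ 6.000e-04  1.617e-01  5.993e-01  4.635e-01 -1.000e-04  1.918e-01
  3.387e-01] 0.00029717007459444843
[ 0. -0. -0.]
[ 0. -0. -0.]
[0. 0. 0.]
[-0. -0.  0.]
[0. 0. 0.]
[-0. -0.  0.]
[-0. -0.  0.]
```

```bash
cat > ik.py <<'E'
from fk import *
P=np.array([0,.1617,.599,.4637,0,.1918,.3386])
LO=np.array([-176.03,-82.01,-58.28,-173.87,-174.79,-173.66])+1; HI=np.array([176.03,121.73,71.71,95.51,-.11,173.66])-1; HI[4]=-1
def pts(q):
    E=lambda ax,a:Ro.from_euler(ax,a,degrees=True)
    R=E('z',q[0]);p=R.apply([0,0,P[1]]);R=R*E('y',q[1]);e=p+R.apply([0,0,P[2]]);R=R*E('y',-q[2]);w=e+R.apply([P[3],0,0])
    R=R*E('x',-q[3]);w2=w+R.apply([0,-P[5],0]);return e,w,w2
def ik(pos,Rt,seed):
    def f(q):
        p,R=fk(q,P,-1);return np.r_[(p-pos)*10,(Rt.inv()*R).as_rotvec()*3]
    r=least_squares(f,np.clip(seed,LO+.1,HI-.1),bounds=(LO,HI),xtol=1e-10,ftol=1e-10,max_nfev=80)
    return r.x,np.linalg.norm(r.fun)
def iks(pos,Rt,n=24,rng=np.random.default_rng(0)):
    out=[]
    for _ in range(n):
        q,e=ik(pos,Rt,rng.uniform(LO,HI))
        if e<1e-3 and not any(np.abs(q-o).max()<1 for o in out): out.append(q)
    return out
def tool(A,th,cam):  # azimuth, downward tilt, cam=+1 camera up(-y up)
    A,th=np.radians([A,th]);z=np.array([np.cos(A)*np.cos(th),np.sin(A)*np.cos(th),-np.sin(th)])
    x=np.cross(z,[0,0,1.]);x/=np.linalg.norm(x); x*=cam  # check below
    y=np.cross(z,x);return Ro.from_matrix(np.c_[x,y,z])
E
python3 - <<'E'
from ik import *
print(tool(90,30,1).as_matrix().round(2))
pot=np.array([.565,.288,.035])
for A in(20,45,70,90,110):
  for th in(30,):
    for cam in(1,-1):
      R=tool(A,th,cam);t=pot+R.apply([0,0,.019])
      for q in iks(t,R):
        e,w,w2=pts(q);print(A,th,cam,q.round(0),'w',w.round(2),'w2',w2.round(2),'e',e.round(2))
E
```

```text
[[ 1.   -0.    0.  ]
 [-0.   -0.5   0.87]
 [-0.   -0.87 -0.5 ]]
20 30 1 [   2.   33.  -51. -161.  -55.  -92.] w [0.37 0.01 0.2 ] w2 [0.3  0.19 0.19] e [0.33 0.01 0.66]
20 30 -1 [   2.   33.  -51. -161.  -55.   88.] w [0.37 0.01 0.2 ] w2 [0.3  0.19 0.19] e [0.33 0.01 0.66]
45 30 1 [   1.   29.  -31. -117.  -42. -120.] w [0.52 0.01 0.28] w2 [0.37 0.09 0.19] e [0.29 0.01 0.68]
45 30 -1 [   1.   29.  -31. -117.  -42.   60.] w [0.52 0.01 0.28] w2 [0.37 0.09 0.19] e [0.29 0.01 0.68]
70 30 1 [   5.   32.  -18.  -86.  -52. -139.] w [0.61 0.05 0.32] w2 [0.47 0.03 0.19] e [0.31 0.03 0.67]
70 30 -1 [  5.  32. -18. -86. -52.  41.] w [0.61 0.05 0.32] w2 [0.47 0.03 0.19] e [0.31 0.03 0.67]
90 30 1 [   7.   36.   -8.  -72.  -65. -142.] w [0.68 0.09 0.33] w2 [0.56 0.01 0.19] e [0.35 0.04 0.65]
90 30 -1 [  7.  36.  -8. -72. -65.  38.] w [0.68 0.09 0.33] w2 [0.56 0.01 0.19] e [0.35 0.04 0.65]
110 30 1 [  11.   41.    3.  -61.  -79. -142.] w [0.74 0.14 0.33] w2 [0.66 0.03 0.19] e [0.39 0.07 0.61]
110 30 -1 [ 11.  41.   3. -61. -79.  38.] w [0.74 0.14 0.33] w2 [0.66 0.03 0.19] e [0.39 0.07 0.61]
```

```bash
cat > plan.py <<'E'
from ik import *
from plant import get_state
def plan(t1,R1,n,q0=None,p0=None,R0=None,show=True):
    s=get_state()
    if q0 is None: q0=s['joints'];p0=s['tcp_pos'];R0=Ro.from_euler('xyz',s['eef_rot'],degrees=True)
    rv=(R0.inv()*R1).as_rotvec(degrees=True)/n
    print('per-row turn',rv.round(2),'total',np.linalg.norm(rv)*n)
    q=q0;Rp=R0;pp=p0
    for i in range(1,n+1):
        R=R0*Ro.from_rotvec(rv*i,degrees=True);p=p0+(t1-p0)*i/n
        d=Rp.inv().apply(p-pp)*1000
        qn,e=ik(p,R,q);dq=np.abs(qn-q).max();_,w,w2=pts(qn)
        if show:print(i,'d',d.round(0),'q',qn.round(0),'e%.4f dq %.0f'%(e,dq),'w',w.round(2),'w2',w2.round(2),'p',p.round(3))
        q=qn;Rp=R;pp=p
    return q
E
python3 - <<'E'
from plan import *
R1=tool(90,30,1);g=np.array([.565,.06,.15]);plan(g+R1.apply([0,0,.019]),R1,13)
E
```

```text
per-row turn [3.12 4.3  7.46] total 119.03533710638453
1 d [16. 11.  9.] q [  2.   8. -12.  -4. -74. -80.] e0.0000 dq 6 w [0.52 0.02 0.6 ] w2 [ 0.52 -0.17  0.59] p [ 0.498 -0.153  0.252]
2 d [17. 10. 10.] q [  1.  11.  -8.  -8. -79. -86.] e0.0000 dq 6 w [0.55 0.01 0.6 ] w2 [ 0.55 -0.18  0.58] p [ 0.503 -0.134  0.242]
3 d [17.  8. 11.] q [  1.  14.  -5. -12. -82. -92.] e0.0000 dq 6 w [0.58 0.01 0.6 ] w2 [ 0.57 -0.18  0.56] p [ 0.509 -0.115  0.233]
4 d [17.  6. 12.] q [ -1.  16.  -2. -16. -86. -98.] e0.0000 dq 6 w [ 0.61 -0.01  0.59] w2 [ 0.59 -0.19  0.54] p [ 0.515 -0.096  0.224]
5 d [17.  5. 13.] q [  -2.   19.    0.  -21.  -88. -104.] e0.0000 dq 6 w [ 0.63 -0.02  0.58] w2 [ 0.61 -0.2   0.52] p [ 0.52  -0.076  0.215]
6 d [17.  3. 14.] q [  -3.   21.    2.  -25.  -90. -110.] e0.0000 dq 6 w [ 0.65 -0.03  0.57] w2 [ 0.62 -0.21  0.5 ] p [ 0.526 -0.057  0.205]
7 d [16.  2. 15.] q [  -4.   23.    3.  -30.  -91. -116.] e0.0000 dq 6 w [ 0.67 -0.05  0.56] w2 [ 0.62 -0.21  0.47] p [ 0.531 -0.038  0.196]
8 d [15.  1. 16.] q [  -6.   24.    4.  -35.  -92. -122.] e0.0000 dq 6 w [ 0.68 -0.07  0.55] w2 [ 0.62 -0.22  0.44] p [ 0.537 -0.019  0.187]
9 d [14. -0. 17.] q [  -7.   25.    4.  -40.  -91. -128.] e0.0000 dq 6 w [ 0.68 -0.09  0.53] w2 [ 0.62 -0.23  0.42] p [ 0.543 -0.     0.178]
10 d [12. -1. 18.] q [  -8.   26.    3.  -44.  -90. -134.] e0.0000 dq 5 w [ 0.68 -0.1   0.51] w2 [ 0.61 -0.23  0.39] p [0.548 0.019 0.168]
11 d [11. -2. 19.] q [ -10.   27.    1.  -49.  -89. -139.] e0.0000 dq 5 w [ 0.68 -0.12  0.49] w2 [ 0.6  -0.23  0.36] p [0.554 0.038 0.159]
12 d [ 9. -2. 20.] q [ -11.   28.   -0.  -54.  -86. -143.] e0.0000 dq 5 w [ 0.68 -0.13  0.47] w2 [ 0.58 -0.22  0.34] p [0.559 0.057 0.15 ]
13 d [ 7. -2. 21.] q [ -11.   28.   -3.  -59.  -84. -148.] e0.0000 dq 5 w [ 0.67 -0.14  0.45] w2 [ 0.56 -0.22  0.31] p [0.565 0.076 0.14 ]
```

```bash
python3 -m crank '[{"dx":16,"dy":11,"dz":9,"wx":3.1,"wy":4.3,"wz":7.5,"hand":100},{"dx":17,"dy":10,"dz":10,"wx":3.1,"wy":4.3,"wz":7.5,"hand":100},{"dx":17,"dy":8,"dz":11,"wx":3.1,"wy":4.3,"wz":7.5,"hand":100},{"dx":17,"dy":6,"dz":12,"wx":3.1,"wy":4.3,"wz":7.5,"hand":100},{"dx":17,"dy":5,"dz":13,"wx":3.1,"wy":4.3,"wz":7.5,"hand":100},{"dx":17,"dy":3,"dz":14,"wx":3.1,"wy":4.3,"wz":7.5,"hand":100}]' ; python3 lg.py; python3 fk.py
python3 - <<'E'
from plan import *
R1=tool(90,30,1);g=np.array([.565,.06,.15]);plan(g+R1.apply([0,0,.019]),R1,7)
E
```

```text
time_s: 8.25
tcp_pos: [0.5255, -0.0579, 0.2017]
eef_rot: [-152.4, -15.3, 58.0]
contact_force: [-0.1, 0.1, -0.4]
gripper_width: 0.0872
[[-4.674, 22.696, 3.458, -24.888, -90.29, -109.305], [0.5255, -0.0579, 0.2017], [-152.42, -15.35, 58.01]] [-0.1  0.1 -0.4]
1 [ 0.1167 -0.1723  0.207   0.3334  0.1079  0.1787 -0.2134] 0.13737335097107545
[0. 0. 0.]
[ 0. -0. -0.]
[ 0.  0. -0.]
[-0. -0.  0.]
[ 0.  -0.1 -0.1]
[-0.   0.2  0.1]
[-16.5 -47.    0.3]
[-0. -0.  0.]
-1 [4.000e-04 1.992e-01 6.006e-01 4.634e-01 1.000e-04 1.918e-01 3.776e-01] 0.00018958207652295295
[ 0. -0. -0.]
[ 0. -0. -0.]
[0. 0. 0.]
[-0. -0.  0.]
[0. 0. 0.]
[-0. -0.  0.]
[-0. -0. -0.]
[-0. -0.  0.]
per-row turn [3.1  4.28 7.37] total 63.50142228608317
1 d [16.  1. 14.] q [  -5.   23.    3.  -30.  -91. -117.] e0.0000 dq 7 w [ 0.67 -0.05  0.56] w2 [ 0.62 -0.22  0.47] p [ 0.531 -0.039  0.193]
2 d [15.  0. 16.] q [  -6.   24.    4.  -35.  -91. -123.] e0.0000 dq 6 w [ 0.68 -0.07  0.54] w2 [ 0.62 -0.22  0.44] p [ 0.537 -0.02   0.184]
3 d [14. -1. 17.] q [  -7.   26.    4.  -40.  -91. -128.] e0.0000 dq 6 w [ 0.68 -0.09  0.53] w2 [ 0.62 -0.23  0.41] p [ 0.542 -0.     0.175]
4 d [13. -2. 18.] q [  -8.   27.    3.  -44.  -90. -134.] e0.0000 dq 5 w [ 0.68 -0.1   0.51] w2 [ 0.61 -0.23  0.39] p [0.548 0.019 0.167]
5 d [11. -2. 19.] q [ -10.   27.    1.  -49.  -89. -139.] e0.0000 dq 5 w [ 0.68 -0.12  0.49] w2 [ 0.6  -0.23  0.36] p [0.554 0.038 0.158]
6 d [ 9. -2. 20.] q [ -11.   28.   -0.  -54.  -86. -143.] e0.0000 dq 5 w [ 0.68 -0.13  0.47] w2 [ 0.58 -0.22  0.34] p [0.559 0.057 0.149]
7 d [ 7. -2. 20.] q [ -11.   28.   -3.  -59.  -84. -148.] e0.0000 dq 5 w [ 0.67 -0.14  0.45] w2 [ 0.56 -0.22  0.31] p [0.565 0.076 0.14 ]
```

Kinematics now fixed (0.2 mm residual). Updating the parameters and continuing.

```bash
sed -i 's/^P=.*/P=np.array([.0004,.1992,.6006,.4634,.0001,.1918,.3776])/' ik.py
python3 -m crank '[{"dx":16,"dy":1,"dz":14,"wx":3.1,"wy":4.3,"wz":7.4,"hand":100},{"dx":15,"dy":0,"dz":16,"wx":3.1,"wy":4.3,"wz":7.4,"hand":100},{"dx":14,"dy":-1,"dz":17,"wx":3.1,"wy":4.3,"wz":7.4,"hand":100},{"dx":13,"dy":-2,"dz":18,"wx":3.1,"wy":4.3,"wz":7.4,"hand":100},{"dx":11,"dy":-2,"dz":19,"wx":3.1,"wy":4.3,"wz":7.4,"hand":100},{"dx":9,"dy":-2,"dz":20,"wx":3.1,"wy":4.3,"wz":7.4,"hand":100},{"dx":7,"dy":-2,"dz":20,"wx":3.1,"wy":4.3,"wz":7.4,"hand":100},{"dx":0,"dy":0,"dz":0,"wx":0,"wy":0,"wz":0,"hand":100}]'; python3 lg.py
python3 - <<'E'
from h import *
im=optics.capture("wrist");cv2.imwrite("pics/w4.png",im)
for t in("pot","screwdriver","pliers","circuit_board"):
    for d in finder.place_of(t,"wrist")[:3]: print(t,d['conf'],d['centre'],onz("wrist",d['centre'],0))
print(proj("wrist",[.565,.288,.066]))
E
```

```text
time_s: 9.25
tcp_pos: [0.5616, 0.0762, 0.14]
eef_rot: [-120.0, 0.0, -0.0]
contact_force: [-0.2, -1.5, -0.1]
gripper_width: 0.0875
[[-14.427, 30.533, -2.467, -57.377, -84.755, -144.707], [0.5616, 0.0762, 0.14], [-120.0, 0.05, -0.03]] [-0.2 -1.5 -0.1]
pot 0.77 [252.5, 170.5] [0.56285152 0.28270651 0.        ]
pot 0.77 [121.5, 163.2] [0.36242435 0.29709746 0.        ]
pot 0.72 [148.6, 240.3] [0.43831822 0.16117922 0.        ]
screwdriver 0.69 [221.6, 325.3] [0.53445512 0.06586188 0.        ]
pliers 0.69 [172.6, 126.6] [0.42256689 0.39320968 0.        ]
circuit_board 0.94 [248.3, 117.8] [0.55559945 0.42268452 0.        ]
[253.44240133 133.0904275 ]
```

View pics/w4.png

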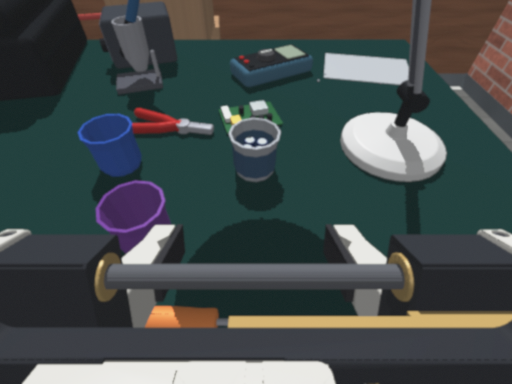

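Run:
```python
from h import *
im=cv2.imread("pics/w4.png")
c=cv2.resize(im[110:190,215:300],None,fx=7,fy=7,interpolation=cv2.INTER_CUBIC);cv2.imwrite("pics/w4c.png",c)
d=finder.masks_of("pot","wrist")
for m in d[:3]: print(m['conf'],m['rect'])
```

```text
0.85 [253.9, 151.6, 51.9, 59.6]
0.82 [134.6, 215.4, 72.7, 74.1]
0.62 [109.4, 144.7, 63.8, 64.2]
```

View pics/w4c.png

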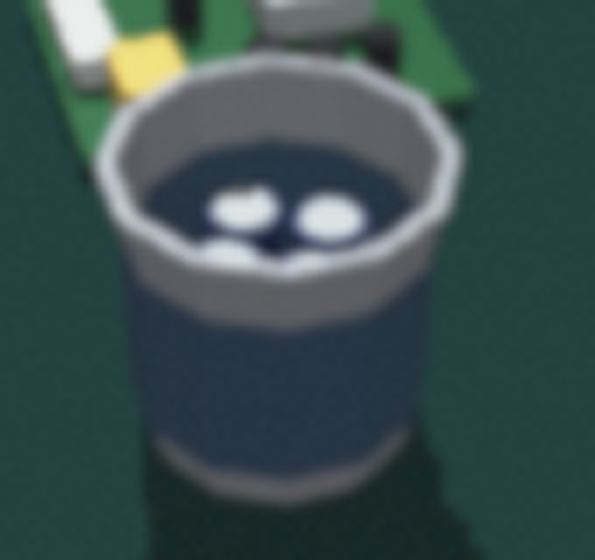

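The target is the grey-rimmed pot with capacitors at (255,150). The blue pot at (110,145) and the purple one at (133,215) are look-alikes. The crop shows a corner of the 12-gon facing us, so I turn 15° and approach at azimuth 105° to meet flats.

Run:
```python
from plan import *
R1=tool(105,33,1);g=np.array([.598,.166,.065]);t1=g+R1.apply([0,0,.019]);q=plan(t1,R1,4)
g=np.array([.566,.287,.035]);t2=g+R1.apply([0,0,.019]);plan(t2,R1,4,q,t1,R1)
```

```text
per-row turn [-0.69 -3.22 -1.86] total 15.1368875736371
1 d [ 7.  6. 34.] q [ -11.   33.   -1.  -57.  -84. -144.] e0.0000 dq 3 w [ 0.7  -0.13  0.45] w2 [ 0.59 -0.22  0.31] p [0.572 0.102 0.121]
2 d [ 9.  6. 34.] q [  -8.   35.    1.  -56.  -83. -143.] e0.0000 dq 3 w [ 0.72 -0.1   0.43] w2 [ 0.62 -0.19  0.3 ] p [0.579 0.129 0.099]
3 d [11.  6. 33.] q [  -4.   38.    3.  -55.  -83. -142.] e0.0000 dq 3 w [ 0.75 -0.06  0.41] w2 [ 0.65 -0.16  0.28] p [0.586 0.155 0.077]
4 d [12.  6. 32.] q [  -1.   41.    5.  -54.  -83. -142.] e0.0000 dq 3 w [ 0.77 -0.01  0.39] w2 [ 0.68 -0.12  0.26] p [0.594 0.181 0.055]
per-row turn [0. 0. 0.] total 0.0
1 d [  0. -11.  30.] q [   1.   40.    4.  -56.  -80. -142.] e0.0000 dq 2 w [0.76 0.02 0.38] w2 [ 0.67 -0.09  0.25] p [0.586 0.212 0.047]
2 d [  0. -11.  30.] q [   4.   40.    2.  -57.  -78. -142.] e0.0000 dq 2 w [0.75 0.05 0.37] w2 [ 0.66 -0.06  0.25] p [0.578 0.242 0.04 ]
3 d [  0. -11.  30.] q [   6.   40.    1.  -59.  -76. -142.] e0.0000 dq 2 w [0.74 0.08 0.36] w2 [ 0.65 -0.03  0.24] p [0.57  0.272 0.032]
4 d [  0. -11.  30.] q [   8.   40.    0.  -60.  -74. -142.] e0.0000 dq 2 w [0.74 0.11 0.36] w2 [ 0.64 -0.    0.23] p [0.562 0.302 0.025]
```

```bash
python3 -m crank '[{"dx":7,"dy":6,"dz":34,"wx":-0.7,"wy":-3.2,"wz":-1.9,"hand":100},{"dx":9,"dy":6,"dz":34,"wx":-0.7,"wy":-3.2,"wz":-1.9,"hand":100},{"dx":11,"dy":6,"dz":33,"wx":-0.7,"wy":-3.2,"wz":-1.9,"hand":100},{"dx":12,"dy":6,"dz":32,"wx":-0.7,"wy":-3.2,"wz":-1.9,"hand":100},{"dx":0,"dy":0,"dz":0,"wx":0,"wy":0,"wz":0,"hand":100}]'; python3 lg.py
python3 - <<'E'
from h import *
im=optics.capture("wrist");cv2.imwrite("pics/w5.png",im)
for d in finder.place_of("pot","wrist")[:3]: print(d['conf'],d['centre'],onz("wrist",d['centre'],0))
print(proj("wrist",[.566,.287,.066]))
E
```

```text
time_s: 10.18
tcp_pos: [0.5928, 0.1838, 0.0519]
eef_rot: [-122.9, -0.0, 15.2]
contact_force: [-0.2, 0.3, 1.4]
gripper_width: 0.0877
[[-0.911, 40.713, 4.987, -54.407, -82.598, -141.832], [0.5928, 0.1838, 0.0519], [-122.94, -0.03, 15.19]] [-0.2  0.3  1.4]
0.89 [87.8, 129.8] [0.36364197 0.29823692 0.        ]
0.71 [61.0, 248.3] [0.43644504 0.16079218 0.        ]
0.7 [249.7, 172.4] [ 5.63227814e-01  2.82400808e-01 -2.77555756e-17]
[253.6005518  115.68094857]
```

View pics/w5.png

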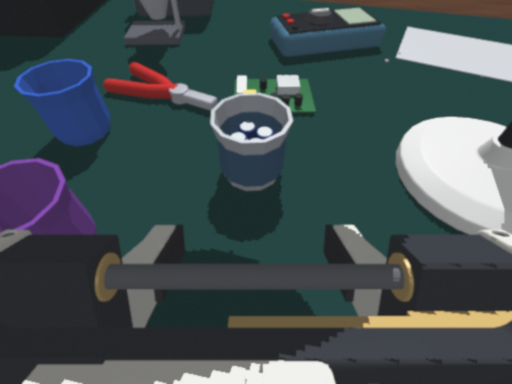

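```bash
python3 -m crank '[{"dx":-2,"dy":-10,"dz":29,"wx":0,"wy":0,"wz":0,"hand":100},{"dx":0,"dy":-10,"dz":29,"wx":0,"wy":0,"wz":0,"hand":100},{"dx":0,"dy":-11,"dz":29,"wx":0,"wy":0,"wz":0,"hand":100},{"dx":0,"dy":-11,"dz":28,"wx":0,"wy":0,"wz":0,"hand":100},{"dx":0,"dy":0,"dz":0,"wx":0,"wy":0,"wz":0,"hand":100}]' 30; python3 lg.py
python3 - <<'E'
from h import *
im=optics.capture("wrist");im2=optics.capture("scene")
cv2.imwrite("pics/w6.png",np.hstack([cv2.resize(im,(400,300)),cv2.resize(im2[120:345,200:500],(400,300))]))
E
```

```text
time_s: 10.9
tcp_pos: [0.5599, 0.2967, 0.0271]
eef_rot: [-122.9, -0.1, 15.0]
contact_force: [0.3, -0.2, 0.2]
gripper_width: 0.0876
[[7.731, 40.111, -0.146, -59.915, -74.219, -141.724], [0.5599, 0.2967, 0.0271], [-122.95, -0.15, 14.96]] [ 0.3 -0.2  0.2]
```

View pics/w6.png

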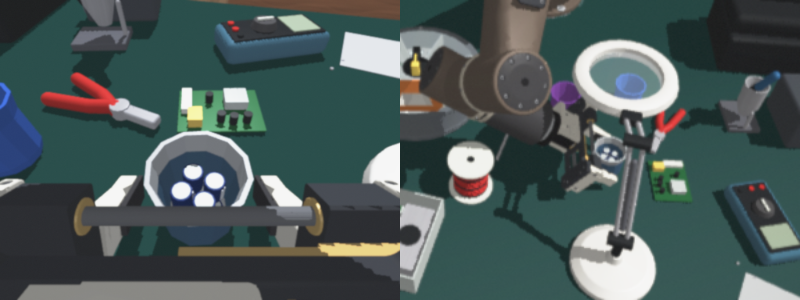

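The pot (left image, ~(198,190)) sits centred between the open fingers, clear of the lamp. Closing.

```bash
python3 -m crank '[{"dx":0,"dy":0,"dz":0,"wx":0,"wy":0,"wz":0,"hand":0},{"dx":0,"dy":0,"dz":0,"wx":0,"wy":0,"wz":0,"hand":0},{"dx":0,"dy":0,"dz":0,"wx":0,"wy":0,"wz":0,"hand":0},{"dx":0,"dy":0,"dz":0,"wx":0,"wy":0,"wz":0,"hand":0}]' 30; python3 lg.py
python3 - <<'E'
from h import *
im=optics.capture("wrist")
cv2.imwrite("pics/w7.png",im)
E
```

```text
time_s: 11.5
tcp_pos: [0.5607, 0.2956, 0.0261]
eef_rot: [-123.0, -0.1, 14.9]
contact_force: [0.8, -1.7, 2.1]
gripper_width: 0.0598
[[7.643, 40.213, -0.08, -59.871, -74.232, -141.735], [0.5607, 0.2956, 0.0261], [-122.97, -0.09, 14.9]] [ 0.8 -1.7  2.1]
```

View pics/w7.png

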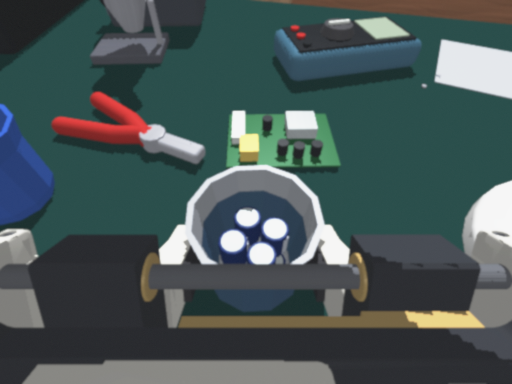

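```bash
python3 -m crank '[{"dx":0,"dy":-5,"dz":-3,"wx":0,"wy":0,"wz":0,"hand":0},{"dx":0,"dy":-5,"dz":-3,"wx":0,"wy":0,"wz":0,"hand":0},{"dx":0,"dy":12,"dz":-28,"wx":0,"wy":0,"wz":0,"hand":0},{"dx":0,"dy":12,"dz":-28,"wx":0,"wy":0,"wz":0,"hand":0},{"dx":0,"dy":12,"dz":-28,"wx":0,"wy":0,"wz":0,"hand":0},{"dx":0,"dy":12,"dz":-28,"wx":0,"wy":0,"wz":0,"hand":0},{"dx":0,"dy":12,"dz":-28,"wx":0,"wy":0,"wz":0,"hand":0},{"dx":0,"dy":0,"dz":0,"wx":0,"wy":0,"wz":0,"hand":0}]'; python3 lg.py
python3 - <<'E'
from h import *
im=optics.capture("wrist")
cv2.imwrite("pics/w8.png",im)
E
cat > pour.py <<'E'
from plan import *
up=np.array([0,0,1.]);C=np.array([.492,-.173]);hd=np.array([.948,.317]);H=np.r_[C+.108*hd,.118]
at=np.array([0,-np.cos(np.radians(33)),-np.sin(np.radians(33))])  # pot axis in tool
G=np.array([0,0,-.019])            # grasp point in tool
base=G-.035*at                      # pot origin in tool (grasp 35 above base)
mouth=base+.066*at
def lip(R):
    m=R.apply(at);dn=-up-(-up@m)*m;dn/=np.linalg.norm(dn);return R.apply(mouth)+.031*dn,m
def box():
    pts_=[]
    for x in(-.0965,0,.0965):
        for y in(-.039,.039):
            for z in(-.066,-.12,-.19):pts_.append((x,y,z))
    for x in(-.02,.02):
        for y in(-.1,-.06):
            pts_.append((x,y,-.15))
    for x in(-.065,.065):
        for y in(-.01,.01): pts_+= [(x,y,0),(x,y,-.066)]
    return np.array(pts_)
B=box()
def clear(p,R):
    X=R.apply(B)+p;c=9
    for x in X:
        r=np.hypot(*(x[:2]-C));u=(x[:2]-C)@hd;v=(x[:2]-C)@[-hd[1],hd[0]]
        lim=0.0
        if r<.15: lim=.086
        if r<.05: lim=.128
        if .065<u<.15 and abs(v)<.066: lim=.12
        c=min(c,x[2]-lim)
    return c
E
python3 - <<'E'
from pour import *
s=get_state();q0=s['joints']
for A in range(30,121,15):
  for e in(0,15,30):
    for phi in(110,130,150,170):
        R=tool(A,e,1)*Ro.from_rotvec([0,0,-phi],degrees=True)
        l,m=lip(R);tip=np.degrees(np.arccos(m[2]))
        if tip<125 : continue
        # lip xy target at hopper centre, moved 10 mm against pour
        mh=m[:2]/np.linalg.norm(m[:2]);tgt=np.r_[H[:2]-.012*mh,.135]
        p=tgt-l;
        q,er=ik(p,R,q0)
        if er<1e-3: print(A,e,phi,'tip%.0f'%tip,'az%.0f'%np.degrees(np.arctan2(m[1],m[0])),'q',q.round(0),'clr%.3f'%clear(p,R),'w2',pts(q)[2].round(2),'gz%.3f'%(p+R.apply(G))[2])
E
```

```text
time_s: 12.55
tcp_pos: [0.6001, 0.1489, 0.0638]
eef_rot: [-123.0, -0.1, 14.8]
contact_force: [-0.3, 2.1, -4.5]
gripper_width: 0.0597
[[-3.551, 40.486, 6.453, -53.062, -84.986, -142.03], [0.6001, 0.1489, 0.0638], [-123.03, -0.13, 14.79]] [-0.3  2.1 -4.5]
30 0 150 tip137 az172 q [-51.  38. -22. -98. -85.  30.] clr-0.046 w2 [ 0.29 -0.32  0.18] gz0.179
30 0 170 tip146 az-165 q [-51.  38. -23. -98. -86.  51.] clr-0.052 w2 [ 0.29 -0.32  0.18] gz0.178
30 15 170 tip131 az-161 q [-45.  26. -21. -90. -69.  35.] clr-0.014 w2 [ 0.31 -0.31  0.27] gz0.179
45 0 150 tip137 az-173 q [-47.  40. -11. -88. -91.  21.] clr-0.046 w2 [ 0.35 -0.39  0.18] gz0.179
45 0 170 tip146 az-150 q [-48.  40. -12. -88. -92.  42.] clr-0.045 w2 [ 0.34 -0.39  0.18] gz0.178
45 15 170 tip131 az-146 q [-42.  30. -12. -80. -78.  30.] clr-0.007 w2 [ 0.36 -0.38  0.27] gz0.179
60 0 150 tip137 az-158 q [ -43.   43.   -1.  -81. -100.   15.] clr-0.026 w2 [ 0.42 -0.44  0.18] gz0.179
60 0 170 tip146 az-135 q [ -44.   43.   -1.  -80. -100.   35.] clr-0.010 w2 [ 0.42 -0.45  0.18] gz0.178
60 15 170 tip131 az-131 q [-39.  35.  -2. -72. -8
[... 589 characters left out ...]
[ -31.   44.   17.  -61. -109.   26.] clr0.028 w2 [ 0.6  -0.47  0.27] gz0.179
105 0 150 tip137 az-113 q [ -29.   55.   30.  -67. -129.    4.] clr-0.004 w2 [ 0.69 -0.47  0.18] gz0.179
105 0 170 tip146 az-90 q [ -30.   56.   30.  -67. -129.   24.] clr-0.003 w2 [ 0.69 -0.48  0.18] gz0.178
105 15 170 tip131 az-86 q [ -26.   48.   26.  -56. -119.   28.] clr0.034 w2 [ 0.68 -0.46  0.27] gz0.179
120 0 150 tip137 az-98 q [ -24.   59.   38.  -64. -139.    3.] clr0.025 w2 [ 0.77 -0.44  0.18] gz0.179
120 0 170 tip146 az-75 q [ -24.   59.   38.  -63. -139.   24.] clr0.020 w2 [ 0.77 -0.45  0.18] gz0.178
120 15 170 tip131 az-71 q [ -21.   52.   33.  -51. -129.   31.] clr0.034 w2 [ 0.76 -0.42  0.27] gz0.179
```

View pics/w8.png

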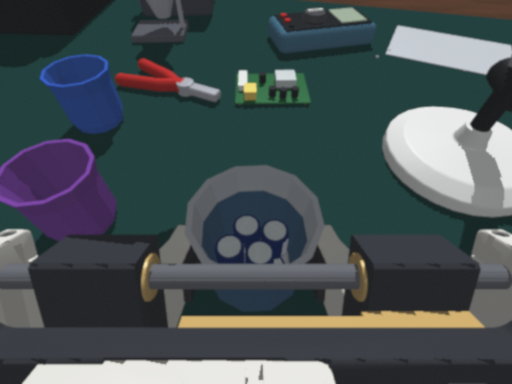

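```bash
cat >> pour.py <<'E'
def pose(A,e,phi,zl=.14,back=.012,lat=0):
    R=tool(A,e,1)*Ro.from_rotvec([0,0,-phi],degrees=True);l,m=lip(R);mh=m[:2]/np.linalg.norm(m[:2])
    p=np.r_[H[:2]-back*mh,zl]-l;return p,R,np.degrees(np.arccos(m[2])),np.degrees(np.arctan2(m[1],m[0]))
E
python3 - <<'E'
from pour import *
q=get_state()['joints']
for A,e,phi in [(120,30,0),(120,28,30),(120,26,60),(120,24,90),(120,20,120),(120,16,150),(120,12,165),(120,5,170),(120,0,170)]:
    p,R,t,az=pose(A,e,phi);q,er=ik(p,R,q)
    e_,w,w2=pts(q)
    print(A,e,phi,'tip%.0f az%.0f'%(t,az),p.round(3),'er%.4f'%er,q.round(0),'clr%.3f'%clear(p,R),'w',w.round(2),'w2',w2.round(2),'base',(p+R.apply(base)).round(3))
E
```

```text
120 30 0 tip3 az-60 [ 0.564 -0.086  0.101] er0.0000 [ -16.   47.   21.  -39. -110. -131.] clr-0.028 w [ 0.82 -0.24  0.4 ] w2 [ 0.73 -0.37  0.29] base [ 0.571 -0.099  0.076]
120 28 30 tip26 az-132 [ 0.621 -0.084  0.117] er0.0000 [ -16.   51.   31.  -43. -116. -107.] clr-0.044 w [ 0.87 -0.25  0.42] w2 [ 0.79 -0.37  0.29] base [ 0.64  -0.087  0.095]
120 26 60 tip52 az-127 [ 0.619 -0.08   0.137] er0.0000 [ -16.   51.   32.  -45. -119.  -78.] clr-0.038 w [ 0.87 -0.26  0.43] w2 [ 0.79 -0.37  0.3 ] base [ 0.645 -0.073  0.124]
120 24 90 tip77 az-119 [ 0.61  -0.081  0.156] er0.0000 [ -17.   50.   32.  -46. -121.  -49.] clr-0.026 w [ 0.86 -0.27  0.44] w2 [ 0.78 -0.38  0.31] base [ 0.635 -0.066  0.156]
120 20 120 tip102 az-108 [ 0.597 -0.089  0.17 ] er0.0000 [ -19.   51.   33.  -49. -124.  -19.] clr0.055 w [ 0.86 -0.29  0.44] w2 [ 0.77 -0.4   0.3 ] base [ 0.616 -0.072  0.184]
120 16 150 tip123 az-90 [ 0.585 -0.102  0.178] er0.0000 [ -21.   52.   33.  -51. -128.   10.] clr0.043 w [ 0.85 -0.32  0.42] w2 [ 0.77 -0.42  0.28] base [ 0.594 -0.089  0.202]
120 12 165 tip133 az-77 [ 0.582 -0.109  0.18 ] er0.0000 [ -22.   54.   34.  -53. -131.   24.] clr0.037 w [ 0.86 -0.34  0.4 ] w2 [ 0.77 -0.43  0.26] base [ 0.586 -0.1    0.208]
120 5 170 tip141 az-73 [ 0.583 -0.115  0.182] er0.0000 [ -23.   57.   37.  -59. -136.   26.] clr0.029 w [ 0.86 -0.37  0.37] w2 [ 0.77 -0.44  0.21] base [ 0.586 -0.11   0.211]
120 0 170 tip146 az-75 [ 0.584 -0.119  0.183] er0.0000 [ -24.   59.   38.  -64. -140.   23.] clr0.025 w [ 0.86 -0.39  0.34] w2 [ 0.77 -0.45  0.18] base [ 0.588 -0.116  0.212]
```

```bash
cat > seg.py <<'E'
from pour import *
def segs(wps):
    s=get_state();q=s['joints'];p0=s['tcp_pos'];R0=Ro.from_euler('xyz',s['eef_rot'],degrees=True)
    for p,R,n in wps:
        rv=(R0.inv()*R).as_rotvec(degrees=True)/n;pp=p0;Rp=R0
        for i in range(1,n+1):
            Ri=R0*Ro.from_rotvec(rv*i,degrees=True);pi=p0+(p-p0)*i/n;d=Rp.inv().apply(pi-pp)*1000
            qn,er=ik(pi,Ri,q);l,m=lip(Ri)
            print(' '.join('%d'%round(v) for v in d),'|',rv.round(1),'er%.3f dq%.0f clr%.3f tip%.0f'%(er,np.abs(qn-q).max(),clear(pi,Ri),np.degrees(np.arccos(m[2]))),'base z%.3f'%(pi+Ri.apply(base))[2],'lip',l.round(3)[:0],(pi+l).round(3))
            q=qn;pp=pi;Rp=Ri
        p0,R0=p,R;print('--')
E
python3 - <<'E'
from seg import *
R=tool(112,33,1)
a=pose(120,26,60,.19);b=pose(120,24,90,.18)
segs([(np.array([.61,.09,.2]),R,4),(np.array([.612,-.07,.215]),R,4),(a[0],a[1],7),(b[0],b[1],3)])
E
```

```text
-1 -20 -31 | [-0.  -1.5 -1. ] er0.000 dq4 clr0.082 tip0 base z0.073 lip [] [0.581 0.102 0.139]
-2 -20 -31 | [-0.  -1.5 -1. ] er0.000 dq4 clr0.082 tip0 base z0.107 lip [] [0.585 0.087 0.173]
-2 -20 -31 | [-0.  -1.5 -1. ] er0.000 dq4 clr0.112 tip0 base z0.141 lip [] [0.588 0.072 0.207]
-3 -20 -31 | [-0.  -1.5 -1. ] er0.000 dq4 clr0.147 tipnan base z0.175 lip [] [0.616 0.077 0.272]
--
-15 17 -33 | [0. 0. 0.] er0.000 dq3 clr0.116 tipnan base z0.179 lip [] [0.617 0.037 0.276]
-15 17 -33 | [0. 0. 0.] er0.000 dq3 clr0.091 tipnan base z0.183 lip [] [ 0.617 -0.003  0.28 ]
-15 17 -33 | [0. 0. 0.] er0.000 dq3 clr0.094 tipnan base z0.187 lip [] [ 0.618 -0.043  0.284]
-15 17 -33 | [0. 0. 0.] er0.000 dq3 clr0.087 tipnan base z0.190 lip [] [ 0.618 -0.083  0.287]
--
0 4 1 | [ 1.4 -0.4 -9.1] er0.000 dq9 clr0.074 tip8 base z0.186 lip [] [ 0.591 -0.107  0.248]
0 4 1 | [ 1.4 -0.4 -9.1] er0.000 dq9 clr0.062 tip15 base z0.183 lip [] [ 0.591 -0.111  0.238]
-1 4 1 | [ 1.4 -0.4 -9.1] er0.000 dq9 clr0.047 tip23 base z0.180 lip [] [ 0.591 -0.116  0.229]
-2 4 0 | [ 1.4 -0.4 -9.1] er0.000 dq9 clr0.033 tip30 base
[... 216 characters left out ...]
127  0.2  ]
-3 3 0 | [ 1.4 -0.4 -9.1] er0.000 dq9 clr0.012 tip52 base z0.174 lip [] [ 0.602 -0.129  0.19 ]
--
1 -4 0 | [  0.2   0.7 -10. ] er0.000 dq10 clr0.012 tip61 base z0.181 lip [] [ 0.601 -0.13   0.186]
2 -4 0 | [  0.2   0.7 -10. ] er0.000 dq10 clr0.013 tip69 base z0.188 lip [] [ 0.6   -0.129  0.183]
3 -3 0 | [  0.2   0.7 -10. ] er0.000 dq10 clr0.014 tip77 base z0.196 lip [] [ 0.6   -0.128  0.18 ]
--seg.py:9: RuntimeWarning: invalid value encountered in arccos
  print(' '.join('%d'%round(v) for v in d),'|',rv.round(1),'er%.3f dq%.0f clr%.3f tip%.0f'%(er,np.abs(qn-q).max(),clear(pi,Ri),np.degrees(np.arccos(m[2]))),'base z%.3f'%(pi+Ri.apply(base))[2],'lip',l.round(3)[:0],(pi+l).round(3))
```

```bash
python3 -m crank '[{"dx":-1,"dy":-20,"dz":-31,"wx":0,"wy":-1.5,"wz":-1,"hand":0},{"dx":-2,"dy":-20,"dz":-31,"wx":0,"wy":-1.5,"wz":-1,"hand":0},{"dx":-2,"dy":-20,"dz":-31,"wx":0,"wy":-1.5,"wz":-1,"hand":0},{"dx":-3,"dy":-20,"dz":-31,"wx":0,"wy":-1.5,"wz":-1,"hand":0},{"dx":-15,"dy":17,"dz":-33,"wx":0,"wy":0,"wz":0,"hand":0},{"dx":-15,"dy":17,"dz":-33,"wx":0,"wy":0,"wz":0,"hand":0},{"dx":-15,"dy":17,"dz":-33,"wx":0,"wy":0,"wz":0,"hand":0},{"dx":-15,"dy":17,"dz":-33,"wx":0,"wy":0,"wz":0,"hand":0},{"dx":0,"dy":0,"dz":0,"wx":0,"wy":0,"wz":0,"hand":0}]'; python3 lg.py
python3 - <<'E' 2>/dev/null
from seg import *
a=pose(120,26,60,.205);b=pose(120,24,90,.2);c=pose(120,20,120,.165);d=pose(120,16,150,.15);e=pose(120,10,168,.142)
segs([(a[0],a[1],7),(b[0],b[1],3),(c[0],c[1],3),(d[0],d[1],3),(e[0],e[1],2)])
import cv2
from h import optics
im=optics.capture("wrist");im2=optics.capture("scene")
cv2.imwrite("pics/w9.png",np.hstack([cv2.resize(im,(400,300)),cv2.resize(im2[100:325,100:400],(400,300))]))
E
```

```text
time_s: 13.72
tcp_pos: [0.6094, -0.0707, 0.2123]
eef_rot: [-123.0, -0.1, 22.0]
contact_force: [-0.2, 1.0, -2.2]
gripper_width: 0.06
[[-17.027, 39.807, 25.892, -44.885, -112.373, -144.594], [0.6094, -0.0707, 0.2123], [-122.99, -0.13, 21.98]] [-0.2  1.  -2.2]
1 2 -1 | [ 1.4 -0.4 -9.1] er0.000 dq9 clr0.074 tip8 base z0.186 lip [] [ 0.589 -0.107  0.247]
0 2 -1 | [ 1.4 -0.4 -9.1] er0.000 dq9 clr0.064 tip15 base z0.185 lip [] [ 0.589 -0.112  0.241]
0 2 -1 | [ 1.4 -0.4 -9.1] er0.000 dq9 clr0.052 tip23 base z0.185 lip [] [ 0.59  -0.116  0.234]
0 2 -1 | [ 1.4 -0.4 -9.1] er0.000 dq9 clr0.041 tip30 base z0.185 lip [] [ 0.592 -0.12   0.227]
-1 2 -1 | [ 1.4 -0.4 -9.1] er0.000 dq9 clr0.031 tip38 base z0.186 lip [] [ 0.594 -0.124  0.219]
-1 2 -1 | [ 1.4 -0.4 -9.1] er0.000 dq9 clr0.024 tip45 base z0.187 lip [] [ 0.598 -0.127  0.212]
-1 2 -1 | [ 1.4 -0.4 -9.1] er0.000 dq9 clr0.027 tip52 base z0.189 lip [] [ 0.602 -0.129  0.205]
--
3 -5 -1 | [  0.2   0.7 -10. ] er0.000 dq10 clr0.028 tip61 base z0.197 lip [] [ 0.601 -0.13   0.203]
3 -4 -1 | [  0.2   0.7 -10. ] er0.000 dq10 clr0.031 tip69 base z0.206 li
[... 228 characters left out ...]
8]
-5 -6 2 | [ -0.3   1.3 -10. ] er0.000 dq11 clr0.009 tip94 base z0.211 lip [] [ 0.599 -0.128  0.176]
-4 -7 2 | [ -0.3   1.3 -10. ] er0.000 dq11 clr0.080 tip102 base z0.209 lip [] [ 0.598 -0.127  0.165]
--
0 -6 -1 | [ -1.   1. -10.] er0.000 dq10 clr0.070 tip110 base z0.211 lip [] [ 0.597 -0.127  0.159]
1 -6 -1 | [ -1.   1. -10.] er0.000 dq10 clr0.061 tip117 base z0.212 lip [] [ 0.596 -0.127  0.154]
2 -6 -1 | [ -1.   1. -10.] er0.000 dq10 clr0.053 tip123 base z0.212 lip [] [ 0.594 -0.127  0.15 ]
--
2 -5 -2 | [-2.8  1.1 -9. ] er0.000 dq8 clr0.044 tip130 base z0.212 lip [] [ 0.593 -0.127  0.146]
2 -4 -3 | [-2.8  1.1 -9. ] er0.000 dq8 clr0.036 tip136 base z0.211 lip [] [ 0.591 -0.127  0.142]
--
```

View pics/w9.png

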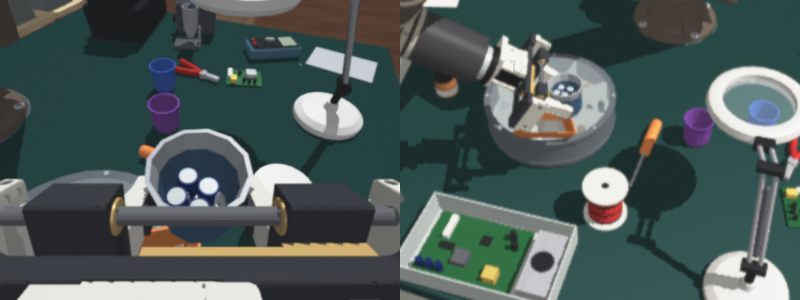

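```bash
python3 -m crank '[{"dx":1,"dy":2,"dz":-1,"wx":1.4,"wy":-0.4,"wz":-9.1,"hand":0},{"dx":0,"dy":2,"dz":-1,"wx":1.4,"wy":-0.4,"wz":-9.1,"hand":0},{"dx":0,"dy":2,"dz":-1,"wx":1.4,"wy":-0.4,"wz":-9.1,"hand":0},{"dx":0,"dy":2,"dz":-1,"wx":1.4,"wy":-0.4,"wz":-9.1,"hand":0},{"dx":-1,"dy":2,"dz":-1,"wx":1.4,"wy":-0.4,"wz":-9.1,"hand":0},{"dx":-1,"dy":2,"dz":-1,"wx":1.4,"wy":-0.4,"wz":-9.1,"hand":0},{"dx":-1,"dy":2,"dz":-1,"wx":1.4,"wy":-0.4,"wz":-9.1,"hand":0},{"dx":0,"dy":0,"dz":0,"wx":0,"wy":0,"wz":0,"hand":0}]'; python3 lg.py
python3 - <<'E' 2>/dev/null
from seg import *
b=pose(120,24,90,.2);c=pose(120,20,120,.165);d=pose(120,16,150,.15);e=pose(120,10,168,.142)
segs([(b[0],b[1],3),(c[0],c[1],3),(d[0],d[1],3),(e[0],e[1],2)])
import cv2
from h import optics
im2=optics.capture("scene")
cv2.imwrite("pics/s10.png",cv2.resize(im2[120:270,120:320],(800,600)))
E
```

```text
time_s: 14.82
tcp_pos: [0.6193, -0.0764, 0.2034]
eef_rot: [-134.5, -51.0, 67.5]
contact_force: [0.3, -0.1, -2.3]
gripper_width: 0.0601
[[-16.475, 47.061, 34.432, -47.08, -122.675, -82.764], [0.6193, -0.0764, 0.2034], [-134.54, -51.01, 67.55]] [ 0.3 -0.1 -2.3]
2 -5 -2 | [  0.1   0.7 -10. ] er0.000 dq10 clr0.029 tip61 base z0.198 lip [] [ 0.6   -0.127  0.204]
2 -5 -2 | [  0.1   0.7 -10. ] er0.000 dq10 clr0.032 tip69 base z0.207 lip [] [ 0.6   -0.128  0.202]
3 -4 -1 | [  0.1   0.7 -10. ] er0.000 dq10 clr0.034 tip77 base z0.216 lip [] [ 0.6   -0.128  0.2  ]
--
-6 -5 3 | [ -0.3   1.3 -10. ] er0.000 dq11 clr0.020 tip86 base z0.214 lip [] [ 0.599 -0.129  0.188]
-5 -6 2 | [ -0.3   1.3 -10. ] er0.000 dq11 clr0.009 tip94 base z0.211 lip [] [ 0.599 -0.128  0.176]
-4 -7 2 | [ -0.3   1.3 -10. ] er0.000 dq11 clr0.080 tip102 base z0.209 lip [] [ 0.598 -0.127  0.165]
--
0 -6 -1 | [ -1.   1. -10.] er0.000 dq10 clr0.070 tip110 base z0.211 lip [] [ 0.597 -0.127  0.159]
1 -6 -1 | [ -1.   1. -10.] er0.000 dq10 clr0.061 tip117 base z0.212 lip [] [ 0.596 -0.127  0.154]
2 -6 -1 | [ -1.   1. -10.] er0.000 dq10 clr0.053 tip123 base z0.212 lip [] [ 0.594 -0.127  0.15 ]
--
2 -5 -2 | [-2.8  1.1 -9. ] er0.000 dq8 clr0.044 tip130 base z0.212 lip [] [ 0.593 -0.127  0.146]
2 -4 -3 | [-2.8  1.1 -9. ] er0.000 dq8 clr0.036 tip136 base z0.211 lip [] [ 0.591 -0.127  0.142]
--
```

View pics/s10.png

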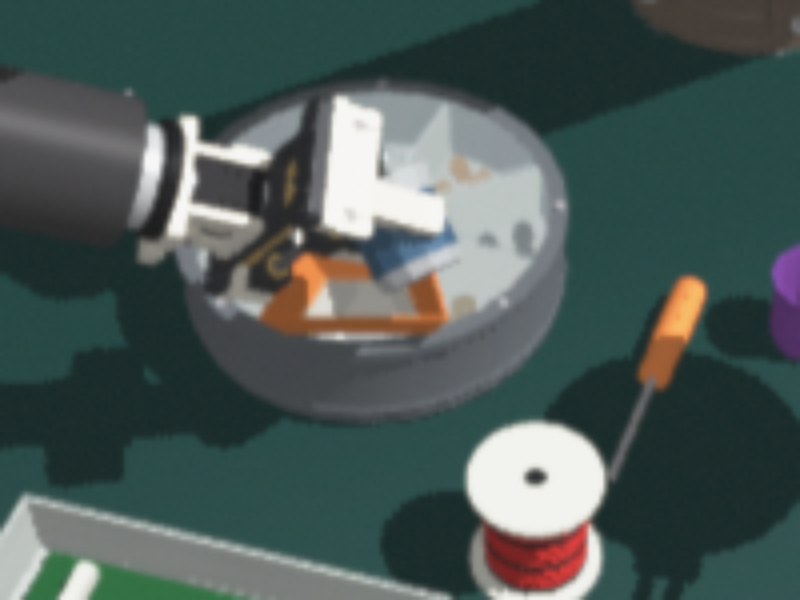

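```bash
python3 - <<'E' 2>/dev/null
from seg import *
b=pose(120,24,90,.2);c=pose(120,20,120,.18);d=pose(120,15,150,.15);e=pose(120,8,168,.142)
segs([(b[0],b[1],3),(c[0],c[1],3),(d[0],d[1],3),(e[0],e[1],2)])
E
```

```text
2 -5 -1 | [  0.2   0.7 -10. ] er0.000 dq10 clr0.029 tip60 base z0.199 lip [] [ 0.6   -0.128  0.204]
2 -5 -1 | [  0.2   0.7 -10. ] er0.000 dq10 clr0.032 tip69 base z0.207 lip [] [ 0.6   -0.128  0.202]
3 -4 -1 | [  0.2   0.7 -10. ] er0.000 dq10 clr0.034 tip77 base z0.216 lip [] [ 0.6   -0.128  0.2  ]
--
-2 -5 1 | [ -0.3   1.3 -10. ] er0.000 dq10 clr0.025 tip86 base z0.219 lip [] [ 0.599 -0.129  0.193]
-1 -5 1 | [ -0.3   1.3 -10. ] er0.000 dq10 clr0.019 tip94 base z0.221 lip [] [ 0.599 -0.128  0.186]
0 -5 0 | [ -0.3   1.3 -10. ] er0.000 dq10 clr0.095 tip102 base z0.224 lip [] [ 0.598 -0.127  0.18 ]
--
-4 -9 1 | [ -1.2   1.2 -10. ] er0.000 dq11 clr0.080 tip110 base z0.221 lip [] [ 0.597 -0.127  0.169]
-2 -9 0 | [ -1.2   1.2 -10. ] er0.000 dq11 clr0.066 tip117 base z0.217 lip [] [ 0.596 -0.127  0.159]
-1 -9 0 | [ -1.2   1.2 -10. ] er0.000 dq11 clr0.053 tip124 base z0.213 lip [] [ 0.594 -0.127  0.15 ]
--
2 -5 -3 | [-3.3  1.3 -9. ] er0.000 dq8 clr0.043 tip131 base z0.212 lip [] [ 0.593 -0.127  0.146]
2 -4 -3 | [-3.3  1.3 -9. ] er0.000 dq8 clr0.035 tip137 base z0.212 lip [] [ 0.591 -0.127  0.142]
--
```

```bash
python3 -m crank '[{"dx":2,"dy":-5,"dz":-1,"wx":0.2,"wy":0.7,"wz":-10,"hand":0},{"dx":2,"dy":-5,"dz":-1,"wx":0.2,"wy":0.7,"wz":-10,"hand":0},{"dx":3,"dy":-4,"dz":-1,"wx":0.2,"wy":0.7,"wz":-10,"hand":0},{"dx":-2,"dy":-5,"dz":1,"wx":-0.3,"wy":1.3,"wz":-10,"hand":0},{"dx":-1,"dy":-5,"dz":1,"wx":-0.3,"wy":1.3,"wz":-10,"hand":0},{"dx":0,"dy":-5,"dz":0,"wx":-0.3,"wy":1.3,"wz":-10,"hand":0},{"dx":-4,"dy":-9,"dz":1,"wx":-1.2,"wy":1.2,"wz":-10,"hand":0},{"dx":-2,"dy":-9,"dz":0,"wx":-1.2,"wy":1.2,"wz":-10,"hand":0},{"dx":-1,"dy":-9,"dz":0,"wx":-1.2,"wy":1.2,"wz":-10,"hand":0}]'; python3 lg.py
python3 -m crank '[{"dx":2,"dy":-5,"dz":-3,"wx":-3.3,"wy":1.3,"wz":-9,"hand":0},{"dx":2,"dy":-4,"dz":-3,"wx":-3.3,"wy":1.3,"wz":-9,"hand":0},{"dx":0,"dy":0,"dz":0,"wx":0,"wy":0,"wz":0,"hand":0},{"dx":0,"dy":0,"dz":0,"wx":0,"wy":0,"wz":0,"hand":0}]'; python3 lg.py
python3 - <<'E' 2>/dev/null
from seg import *
import cv2
from h import optics
im=optics.capture("wrist");im2=optics.capture("scene")
cv2.imwrite("pics/s11.png",np.hstack([cv2.resize(im,(400,300)),cv2.resize(im2[120:270,120:320],(400,300))]))
E
```

```text
time_s: 16.0
tcp_pos: [0.5851, -0.1026, 0.1882]
eef_rot: [107.3, -28.7, -158.3]
contact_force: [0.6, -0.4, -2.5]
gripper_width: 0.06
[[-20.762, 51.644, 33.831, -51.866, -129.364, 9.35], [0.5851, -0.1026, 0.1882], [107.27, -28.66, -158.28]] [ 0.6 -0.4 -2.5]
time_s: 16.5
tcp_pos: [0.5827, -0.1127, 0.1834]
eef_rot: [98.4, -12.0, -151.5]
contact_force: [0.6, 0.0, -1.7]
gripper_width: 0.0601
[[-22.608, 55.324, 36.079, -56.544, -134.3, 25.104], [0.5827, -0.1127, 0.1834], [98.37, -12.04, -151.47]] [ 0.6  0.  -1.7]
```

View pics/s11.png

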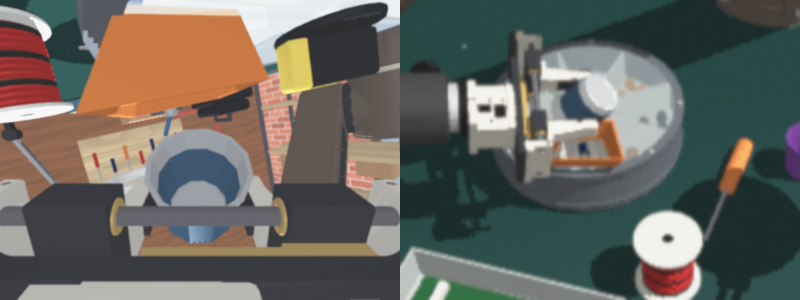

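```bash
python3 - <<'E' 2>/dev/null
from seg import *
import cv2
from h import optics
print(get_state()['contact_force'])
im=optics.capture("wrist");im2=optics.capture("scene")
cv2.imwrite("pics/s12.png",np.hstack([cv2.resize(im[150:330,170:350],(400,400),interpolation=cv2.INTER_CUBIC),cv2.resize(im2[155:215,180:240],(400,400),interpolation=cv2.INTER_CUBIC)]))
E
```

```text
[ 1.04520564 -0.64073412 -0.99650432]
```

View pics/s12.png

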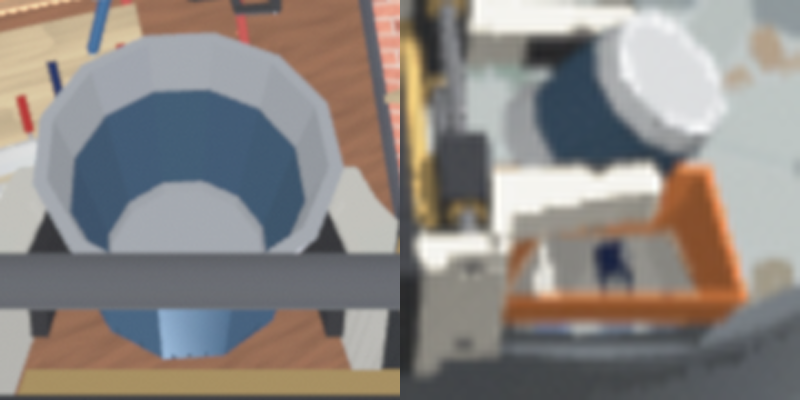

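The pot floor (left) is visible and empty, and one dark can shows in the hopper mouth (right, ~(612,265)). I'll give it a small shake, then raise it and look into the hopper.

```bash
python3 - <<'E' 2>/dev/null
from seg import *
s=get_state();p=s['tcp_pos'];R=Ro.from_euler('xyz',s['eef_rot'],degrees=True)
print('up in tool',R.inv().apply([0,0,1]).round(2))
a=pose(120,26,70,.25)
T=np.array([.60,.165]);R2=tool(105,33,1)
segs([(p+[0,0,.06],R,2),(a[0]+[0.0,0,.02],a[1],10),(np.array([.62,-.06,.24]),R2,8)])
E
```

```text
up in tool [ 0.21  0.97 -0.14]
6 29 -4 | [0. 0. 0.] er0.000 dq3 clr0.065 tip137 base z0.242 lip [] [ 0.592 -0.127  0.173]
6 29 -4 | [0. 0. 0.] er0.000 dq3 clr0.095 tip137 base z0.272 lip [] [ 0.592 -0.127  0.203]
--
-4 4 1 | [ 1.  -1.8  9.7] er0.000 dq10 clr0.102 tip133 base z0.274 lip [] [ 0.595 -0.127  0.206]
-3 5 1 | [ 1.  -1.8  9.7] er0.000 dq10 clr0.110 tip127 base z0.274 lip [] [ 0.598 -0.129  0.21 ]
-2 5 1 | [ 1.  -1.8  9.7] er0.000 dq10 clr0.119 tip120 base z0.274 lip [] [ 0.599 -0.13   0.215]
-1 5 1 | [ 1.  -1.8  9.7] er0.000 dq10 clr0.128 tip112 base z0.274 lip [] [ 0.599 -0.132  0.22 ]
0 6 1 | [ 1.  -1.8  9.7] er0.000 dq10 clr0.139 tip104 base z0.273 lip [] [ 0.599 -0.133  0.226]
1 6 1 | [ 1.  -1.8  9.7] er0.000 dq10 clr0.065 tip96 base z0.271 lip [] [ 0.599 -0.134  0.234]
1 5 0 | [ 1.  -1.8  9.7] er0.000 dq10 clr0.073 tip87 base z0.269 lip [] [ 0.599 -0.134  0.242]
2 5 0 | [ 1.  -1.8  9.7] er0.000 dq10 clr0.084 tip78 base z0.268 lip [] [ 0.599 -0.133  0.251]
3 5 0 | [ 1.  -1.8  9.7] er0.000 dq10 clr0.090 tip69 base z0.266 lip [] [ 0.6   -0.131  0.26 ]
4 4 0 | [ 1.  -1.8  9.7] er0.000 dq10 clr0.095 tip60 base z0.264 lip [] [ 0.601 -0.129  0.27 ]
--
-2 2 4 | [-1.8  0.9  9.6] er0.000 dq9 clr0.093 tip53 base z0.256 lip [] [ 0.598 -0.126  0.271]
-2 3 4 | [-1.8  0.9  9.6] er0.000 dq9 clr0.084 tip46 base z0.249 lip [] [ 0.595 -0.122  0.273]
-1 3 4 | [-1.8  0.9  9.6] er0.000 dq9 clr0.085 tip38 base z0.242 lip [] [ 0.594 -0.118  0.274]
-1 3 4 | [-1.8  0.9  9.6] er0.000 dq9 clr0.089 tip31 base z0.235 lip [] [ 0.592 -0.113  0.276]
-1 3 4 | [-1.8  0.9  9.6] er0.000 dq9 clr0.095 tip23 base z0.229 lip [] [ 0.592 -0.108  0.278]
0 3 4 | [-1.8  0.9  9.6] er0.000 dq9 clr0.103 tip16 base z0.224 lip [] [ 0.593 -0.102  0.279]
0 3 4 | [-1.8  0.9  9.6] er0.000 dq9 clr0.107 tip8 base z0.219 lip [] [ 0.594 -0.096  0.281]
1 3 4 | [-1.8  0.9  9.6] er0.000 dq9 clr0.112 tip0 base z0.215 lip [] [ 0.607 -0.101  0.281]
--
```

Small roll shake, lift, then unroll the first 10 rows.

```bash
python3 -m crank '[{"dx":0,"dy":0,"dz":0,"wx":0,"wy":0,"wz":7,"hand":0},{"dx":0,"dy":0,"dz":0,"wx":0,"wy":0,"wz":-7,"hand":0},{"dx":0,"dy":0,"dz":0,"wx":0,"wy":0,"wz":7,"hand":0},{"dx":0,"dy":0,"dz":0,"wx":0,"wy":0,"wz":-7,"hand":0},{"dx":6,"dy":29,"dz":-4,"wx":0,"wy":0,"wz":0,"hand":0},{"dx":6,"dy":29,"dz":-4,"wx":0,"wy":0,"wz":0,"hand":0},{"dx":0,"dy":0,"dz":0,"wx":0,"wy":0,"wz":0,"hand":0}]'; python3 lg.py
python3 - <<'E' 2>/dev/null
from seg import *
import cv2
from h import optics
im=optics.capture("wrist");im2=optics.capture("scene")
cv2.imwrite("pics/s13.png",np.hstack([cv2.resize(im[150:330,170:350],(400,400),interpolation=cv2.INTER_CUBIC),cv2.resize(im2[155:215,180:240],(400,400),interpolation=cv2.INTER_CUBIC)]))
E
```

```text
time_s: 17.58
tcp_pos: [0.583, -0.1128, 0.2458]
eef_rot: [98.6, -11.6, -151.5]
contact_force: [0.1, 0.3, -2.0]
gripper_width: 0.0599
[[-23.35, 51.463, 37.678, -60.535, -137.626, 19.513], [0.583, -0.1128, 0.2458], [98.57, -11.63, -151.47]] [ 0.1  0.3 -2. ]
```

View pics/s13.png

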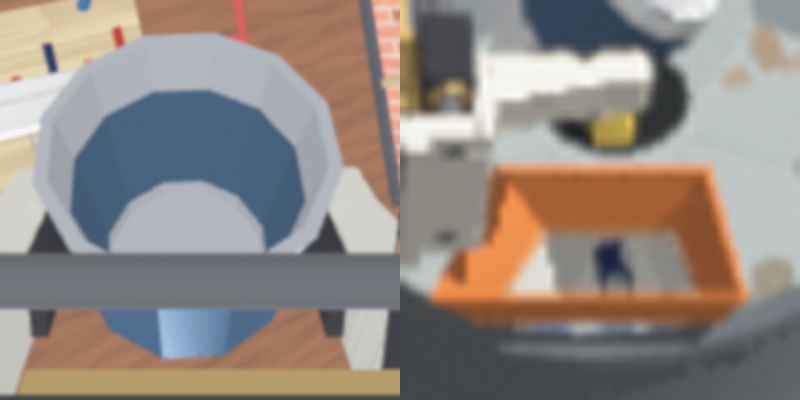

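The pot is empty, the hopper funnel is free, and cans lie in the bay below. Unrolling.

```bash
python3 -m crank '[{"dx":-4,"dy":4,"dz":1,"wx":1,"wy":-1.8,"wz":9.7,"hand":0},{"dx":-3,"dy":5,"dz":1,"wx":1,"wy":-1.8,"wz":9.7,"hand":0},{"dx":-2,"dy":5,"dz":1,"wx":1,"wy":-1.8,"wz":9.7,"hand":0},{"dx":-1,"dy":5,"dz":1,"wx":1,"wy":-1.8,"wz":9.7,"hand":0},{"dx":0,"dy":6,"dz":1,"wx":1,"wy":-1.8,"wz":9.7,"hand":0},{"dx":1,"dy":6,"dz":1,"wx":1,"wy":-1.8,"wz":9.7,"hand":0},{"dx":1,"dy":5,"dz":0,"wx":1,"wy":-1.8,"wz":9.7,"hand":0},{"dx":2,"dy":5,"dz":0,"wx":1,"wy":-1.8,"wz":9.7,"hand":0},{"dx":3,"dy":5,"dz":0,"wx":1,"wy":-1.8,"wz":9.7,"hand":0},{"dx":4,"dy":4,"dz":0,"wx":1,"wy":-1.8,"wz":9.7,"hand":0}]'
python3 -m crank '[{"dx":-2,"dy":2,"dz":4,"wx":-1.8,"wy":0.9,"wz":9.6,"hand":0},{"dx":-2,"dy":3,"dz":4,"wx":-1.8,"wy":0.9,"wz":9.6,"hand":0},{"dx":-1,"dy":3,"dz":4,"wx":-1.8,"wy":0.9,"wz":9.6,"hand":0},{"dx":-1,"dy":3,"dz":4,"wx":-1.8,"wy":0.9,"wz":9.6,"hand":0},{"dx":-1,"dy":3,"dz":4,"wx":-1.8,"wy":0.9,"wz":9.6,"hand":0},{"dx":0,"dy":3,"dz":4,"wx":-1.8,"wy":0.9,"wz":9.6,"hand":0},{"dx":0,"dy":3,"dz":4,"wx":-1.8,"wy":0.9,"wz":9.6,"hand":0},{"dx":1,"dy":3,"dz":4,"wx":-1.8,"wy":0.9,"wz":9.6,"hand":0},{"dx":0,"dy":0,"dz":0,"wx":0,"wy":0,"wz":0,"hand":0}]'; python3 lg.py
python3 - <<'E' 2>/dev/null
from seg import *
R=tool(105,33,1);gz=.0265
z=R.apply([0,0,1]);off=.019*np.r_[z[:2],0]
hi=np.array([.60,.165,0])+off
segs([(np.r_[hi[:2],.16],R,5),(np.r_[hi[:2],gz+.012],R,4)])
E
```

```text
time_s: 18.92
tcp_pos: [0.6157, -0.0781, 0.2715]
eef_rot: [-144.8, -57.3, 80.4]
contact_force: [-1.1, -0.4, -1.5]
gripper_width: 0.0598
time_s: 20.05
tcp_pos: [0.6182, -0.0574, 0.2372]
eef_rot: [-123.3, -0.4, 15.4]
contact_force: [0.1, 0.1, -2.0]
gripper_width: 0.0603
[[-17.939, 36.351, 23.906, -47.813, -109.16, -149.509], [0.6182, -0.0574, 0.2372], [-123.28, -0.36, 15.45]] [ 0.1  0.1 -2. ]
8 -13 48 | [0.1 0.  0.1] er0.000 dq4 clr0.105 tip0 base z0.197 lip [] [ 0.589 -0.013  0.263]
8 -13 48 | [0.1 0.  0.1] er0.000 dq4 clr0.119 tip0 base z0.182 lip [] [0.585 0.034 0.248]
8 -13 48 | [0.1 0.  0.1] er0.000 dq4 clr0.138 tip0 base z0.166 lip [] [0.58  0.082 0.232]
8 -13 48 | [0.1 0.  0.1] er0.000 dq4 clr0.160 tip0 base z0.151 lip [] [0.576 0.129 0.217]
8 -13 48 | [0.1 0.  0.1] er0.000 dq4 clr0.152 tip0 base z0.135 lip [] [0.606 0.135 0.201]
--
0 25 17 | [0. 0. 0.] er0.000 dq2 clr0.121 tip0 base z0.105 lip [] [0.609 0.135 0.171]
0 25 17 | [0. 0. 0.] er0.000 dq2 clr0.091 tip0 base z0.075 lip [] [0.609 0.135 0.141]
0 25 17 | [0. 0. 0.] er0.000 dq2 clr0.060 tip0 base z0.044 lip [] [0.609 0.135 0.11 ]
0 25 17 | [0. 0. 0.] er0.000 dq2 clr0.030 tip0 base z0.014 lip [] [0.609 0.135 0.08 ]
--
```

```bash
python3 -m crank '[{"dx":8,"dy":-13,"dz":48,"wx":0.1,"wy":0,"wz":0.1,"hand":0},{"dx":8,"dy":-13,"dz":48,"wx":0.1,"wy":0,"wz":0.1,"hand":0},{"dx":8,"dy":-13,"dz":48,"wx":0.1,"wy":0,"wz":0.1,"hand":0},{"dx":8,"dy":-13,"dz":48,"wx":0,"wy":0.3,"wz":0,"hand":0},{"dx":8,"dy":-13,"dz":48,"wx":0,"wy":0,"wz":0,"hand":0},{"dx":0,"dy":25,"dz":17,"wx":0,"wy":0,"wz":0,"hand":0},{"dx":0,"dy":25,"dz":17,"wx":0,"wy":0,"wz":0,"hand":0},{"dx":0,"dy":0,"dz":0,"wx":0,"wy":0,"wz":0,"hand":0}]'; python3 lg.py
python3 - <<'E' 2>/dev/null
from seg import *
import cv2
from h import optics
im=optics.capture("wrist");im2=optics.capture("top");im3=optics.capture("scene")
cv2.imwrite("pics/w14.png",np.hstack([cv2.resize(im,(400,300)),cv2.resize(im3[150:300,220:420],(400,300))]))
cv2.imwrite("pics/t14.png",cv2.resize(im2[130:210,265:365],(750,600),interpolation=cv2.INTER_CUBIC))
R=tool(105,33,1);z=R.apply([0,0,1]);off=.019*np.r_[z[:2],0]
hi=np.array([.60,.165,0])+off
segs([(np.r_[hi[:2],.0265],R,4)])
E
```

```text
time_s: 21.05
tcp_pos: [0.5939, 0.1824, 0.0978]
eef_rot: [-122.9, -0.1, 15.1]
contact_force: [-0.5, -0.3, -1.7]
gripper_width: 0.0601
[[-0.989, 37.245, 5.763, -54.104, -85.075, -145.257], [0.5939, 0.1824, 0.0978], [-122.89, -0.08, 15.09]] [-0.5 -0.3 -1.7]
0 16 10 | [ 0.  -0.1  0.1] er0.000 dq1 clr0.074 tip0 base z0.058 lip [] [0.57  0.16  0.124]
0 16 10 | [ 0.  -0.1  0.1] er0.000 dq1 clr0.055 tip0 base z0.039 lip [] [0.57  0.159 0.105]
0 16 10 | [ 0.  -0.1  0.1] er0.000 dq2 clr0.037 tip0 base z0.021 lip [] [0.57  0.159 0.087]
0 16 10 | [ 0.  -0.1  0.1] er0.000 dq2 clr0.018 tip0 base z0.002 lip [] [0.609 0.135 0.068]
--
```

View pics/w14.png

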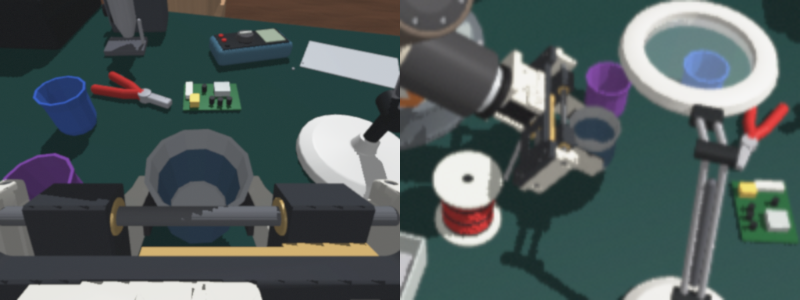

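View pics/t14.png

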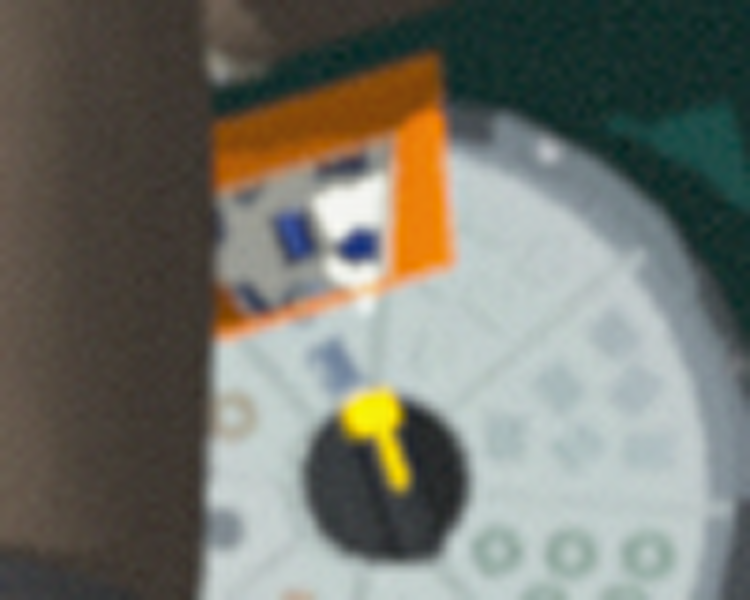

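```bash
python3 -m crank '[{"dx":0,"dy":16,"dz":10,"wx":0,"wy":0,"wz":0,"hand":0},{"dx":0,"dy":16,"dz":10,"wx":0,"wy":0,"wz":0,"hand":0},{"dx":0,"dy":16,"dz":10,"wx":0,"wy":0,"wz":0,"hand":0},{"dx":0,"dy":9,"dz":6,"wx":0,"wy":0,"wz":0,"hand":0},{"dx":0,"dy":2,"dz":2,"wx":0,"wy":0,"wz":0,"hand":0},{"dx":0,"dy":0,"dz":0,"wx":0,"wy":0,"wz":0,"hand":0}]'; python3 lg.py
```

```text
time_s: 21.95
tcp_pos: [0.5962, 0.182, 0.0306]
eef_rot: [-123.0, -0.3, 15.0]
contact_force: [0.1, -0.1, -0.5]
gripper_width: 0.0601
[[-1.142, 42.477, 5.044, -54.636, -81.454, -140.194], [0.5962, 0.182, 0.0306], [-123.01, -0.3, 14.97]] [ 0.1 -0.1 -0.5]
```

```bash
python3 -m crank '[{"dx":0,"dy":1.7,"dz":1,"wx":0,"wy":0,"wz":0,"hand":0},{"dx":0,"dy":0,"dz":0,"wx":0,"wy":0,"wz":0,"hand":0}]'; python3 lg.py;  python3 -m crank '[{"dx":0,"dy":1.7,"dz":1,"wx":0,"wy":0,"wz":0,"hand":0},{"dx":0,"dy":0,"dz":0,"wx":0,"wy":0,"wz":0,"hand":0}]'; python3 lg.py
```

```text
time_s: 22.2
tcp_pos: [0.5962, 0.1819, 0.0291]
eef_rot: [-123.0, -0.3, 15.0]
contact_force: [-0.9, 1.0, -0.5]
gripper_width: 0.0601
[[-1.154, 42.586, 5.025, -54.65, -81.363, -140.046], [0.5962, 0.1819, 0.0291], [-123.02, -0.34, 14.97]] [-0.9  1.  -0.5]
time_s: 22.45
tcp_pos: [0.596, 0.1818, 0.0267]
eef_rot: [-123.0, -0.3, 15.0]
contact_force: [-0.9, -0.6, -0.8]
gripper_width: 0.0599
[[-1.167, 42.788, 5.009, -54.667, -81.268, -139.903], [0.596, 0.1818, 0.0267], [-123.01, -0.3, 14.96]] [-0.9 -0.6 -0.8]
```

```bash
python3 -m crank '[{"dx":0,"dy":1,"dz":0.6,"wx":0,"wy":0,"wz":0,"hand":0},{"dx":0,"dy":0,"dz":0,"wx":0,"wy":0,"wz":0,"hand":0}]'; python3 lg.py;python3 -m crank '[{"dx":0,"dy":0,"dz":0,"wx":0,"wy":0,"wz":0,"hand":50},{"dx":0,"dy":0,"dz":0,"wx":0,"wy":0,"wz":0,"hand":100},{"dx":0,"dy":0,"dz":0,"wx":0,"wy":0,"wz":0,"hand":100},{"dx":0,"dy":0,"dz":0,"wx":0,"wy":0,"wz":0,"hand":100},{"dx":0,"dy":0,"dz":0,"wx":0,"wy":0,"wz":0,"hand":100}]'; python3 lg.py
python3 - <<'E' 2>/dev/null
import cv2
from h import *
im=optics.capture("wrist");cv2.imwrite("pics/w15.png",im)
E
```

```text
time_s: 22.7
tcp_pos: [0.5961, 0.1818, 0.0262]
eef_rot: [-123.0, -0.3, 15.0]
contact_force: [-1.6, -1.1, 5.2]
gripper_width: 0.0597
[[-1.178, 42.844, 5.033, -54.683, -81.274, -139.82], [0.5961, 0.1818, 0.0262], [-122.99, -0.34, 14.99]] [-1.6 -1.1  5.2]
time_s: 23.32
tcp_pos: [0.5962, 0.1818, 0.026]
eef_rot: [-123.0, -0.3, 15.0]
contact_force: [-2.6, -0.5, 5.3]
gripper_width: 0.0872
[[-1.172, 42.852, 5.026, -54.679, -81.235, -139.819], [0.5962, 0.1818, 0.026], [-123.01, -0.34, 14.97]] [-2.6 -0.5  5.3]
```

View pics/w15.png

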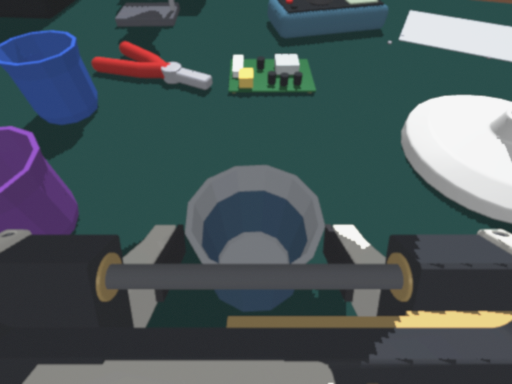

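The pot stands released and empty at (255,240). About 5 N remains on the tool, so something is lightly touched under the gripper. I'm lifting straight up a little first.

```bash
python3 -m crank '[{"dx":0,"dy":-4,"dz":-3,"wx":0,"wy":0,"wz":0,"hand":100},{"dx":0,"dy":-4,"dz":-3,"wx":0,"wy":0,"wz":0,"hand":100}]'; python3 lg.py; python3 -m crank '[{"dx":0,"dy":-3,"dz":-20,"wx":0,"wy":0,"wz":0,"hand":100},{"dx":0,"dy":-3,"dz":-25,"wx":0,"wy":0,"wz":0,"hand":100},{"dx":0,"dy":-3,"dz":-30,"wx":0,"wy":0,"wz":0,"hand":100},{"dx":0,"dy":-10,"dz":-30,"wx":0,"wy":0,"wz":0,"hand":100},{"dx":0,"dy":-10,"dz":-30,"wx":0,"wy":0,"wz":0,"hand":100},{"dx":0,"dy":0,"dz":0,"wx":0,"wy":0,"wz":0,"hand":100}]'; python3 lg.py
python3 - <<'E' 2>/dev/null
import cv2
from h import *
im=optics.capture("wrist");im3=optics.capture("scene");im2=optics.capture("top")
cv2.imwrite("pics/w16.png",np.hstack([cv2.resize(im,(400,300)),cv2.resize(im3[130:310,190:430],(400,300))]))
cv2.imwrite("pics/t16.png",cv2.resize(im2[130:210,265:365],(750,600),interpolation=cv2.INTER_CUBIC))
for t in("pot","screwdriver"):
    for d in finder.place_of(t,"wrist")[:3]: print(t,d['conf'],onz("wrist",d['centre'],0).round(3))
for d in finder.place_of("screwdriver","scene")[:3]: print(d['conf'],onz("scene",d['centre'],0).round(3))
E
```

```text
time_s: 23.62
tcp_pos: [0.5964, 0.1811, 0.0355]
eef_rot: [-123.0, -0.3, 14.9]
contact_force: [-0.7, -0.5, 0.3]
gripper_width: 0.0872
[[-1.198, 42.088, 5.106, -54.55, -81.728, -140.554], [0.5964, 0.1811, 0.0355], [-123.03, -0.3, 14.94]] [-0.7 -0.5  0.3]
time_s: 24.38
tcp_pos: [0.6228, 0.0836, 0.1364]
eef_rot: [-123.2, -0.6, 14.8]
contact_force: [-1.0, 0.2, -0.7]
gripper_width: 0.0878
[[-8.117, 37.815, 12.787, -50.718, -93.393, -146.258], [0.6228, 0.0836, 0.1364], [-123.21, -0.58, 14.82]] [-1.   0.2 -0.7]
pot 0.9 [0.436 0.162 0.   ]
pot 0.66 [0.598 0.174 0.   ]
pot 0.59 [0.364 0.297 0.   ]
screwdriver 0.93 [0.528 0.069 0.   ]
0.52 [0.536 0.071 0.   ]
```

View pics/w16.png

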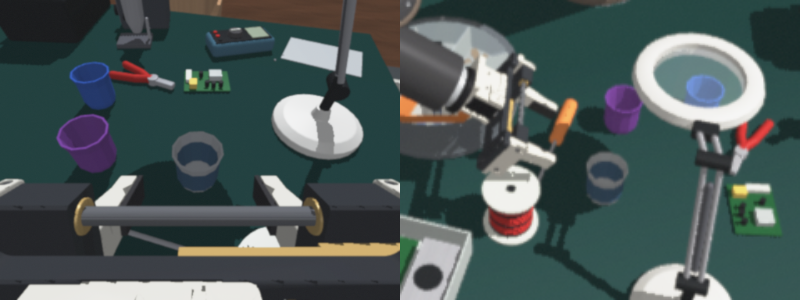

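View pics/t16.png

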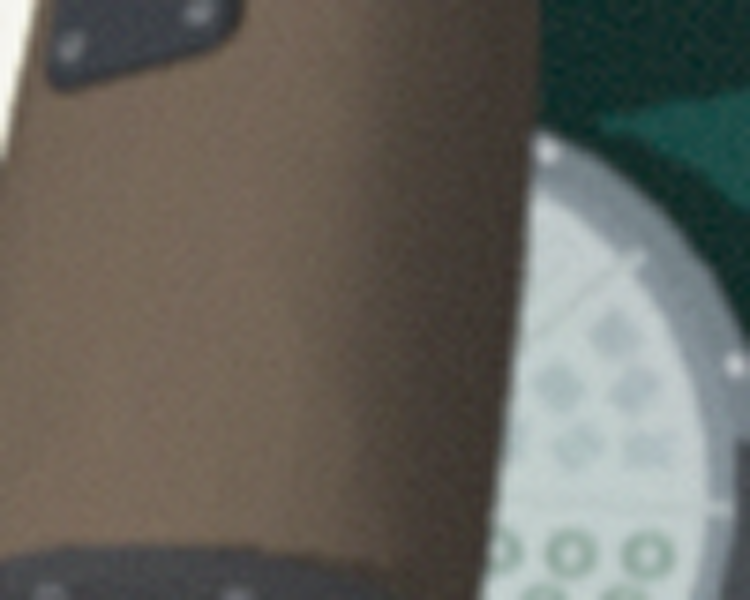

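```bash
python3 - <<'E' 2>/dev/null
from plan import *
R=Ro.from_euler('xyz',[180,0,108.5],degrees=True)
plan(np.array([.59,-.14,.30]),R,13)
E
```

```text
per-row turn [-3.32 -3.56 -6.53] total 105.88112451973137
1 d [ -7.  -2. -21.] q [  -7.   37.   15.  -47.  -95. -142.] e0.0000 dq 4 w [ 0.79 -0.09  0.5 ] w2 [ 0.72 -0.22  0.37] p [0.618 0.07  0.146]
2 d [ -8.  -2. -20.] q [  -6.   36.   16.  -43.  -97. -138.] e0.0000 dq 5 w [ 0.79 -0.08  0.52] w2 [ 0.73 -0.21  0.4 ] p [0.616 0.052 0.158]
3 d [ -9.  -1. -20.] q [  -4.   35.   17.  -38.  -98. -133.] e0.0000 dq 5 w [ 0.78 -0.06  0.55] w2 [ 0.74 -0.21  0.43] p [0.613 0.035 0.171]
4 d [-10.  -1. -19.] q [  -3.   34.   18.  -34.  -99. -128.] e0.0000 dq 5 w [ 0.78 -0.04  0.57] w2 [ 0.74 -0.2   0.47] p [0.611 0.017 0.184]
5 d [-11.  -1. -19.] q [  -2.   32.   17.  -30.  -98. -122.] e0.0000 dq 5 w [ 0.77 -0.02  0.59] w2 [ 0.74 -0.19  0.5 ] p [ 0.609 -0.     0.197]
6 d [-12.  -2. -18.] q [  -1.   30.   17.  -26.  -98. -117.] e0.0000 dq 6 w [ 0.75 -0.01  0.61] w2 [ 0.73 -0.18  0.53] p [ 0.606 -0.018  0.21 ]
7 d [-13.  -2. -18.] q [   1.   28.   15.  -21.  -96. -111.] e0.0000 dq 6 w [0.74 0.01 0.62] w2 [ 0.72 -0.17  0.55] p [ 0.604 -0.035  0.223]
8 d [-14.  -3. -17.] q [   2.   26.   13.  -17.  -94. -105.] e0.0000 dq 6 w [0.72 0.02 0.64] w2 [ 0.71 -0.16  0.58] p [ 0.602 -0.053  0.236]
9 d [-14.  -3. -16.] q [  3.  24.  11. -13. -91. -99.] e0.0000 dq 6 w [0.69 0.03 0.65] w2 [ 0.69 -0.15  0.6 ] p [ 0.599 -0.07   0.249]
10 d [-15.  -4. -15.] q [  4.  21.   8. -10. -88. -94.] e0.0000 dq 6 w [0.67 0.04 0.66] w2 [ 0.67 -0.15  0.63] p [ 0.597 -0.088  0.261]
11 d [-15.  -5. -15.] q [  4.  18.   5.  -6. -85. -88.] e0.0000 dq 6 w [0.64 0.05 0.67] w2 [ 0.65 -0.14  0.65] p [ 0.595 -0.105  0.274]
12 d [-16.  -6. -14.] q [  5.  15.   2.  -3. -81. -82.] e0.0000 dq 6 w [0.61 0.05 0.67] w2 [ 0.62 -0.14  0.66] p [ 0.592 -0.123  0.287]
13 d [-16.  -7. -13.] q [  5.  12.  -2.  -0. -76. -77.] e0.0000 dq 6 w [0.57 0.05 0.68] w2 [ 0.59 -0.14  0.68] p [ 0.59 -0.14  0.3 ]
```

```bash
python3 -m crank '[{"dx":-7,"dy":-2,"dz":-21,"wx":-3.3,"wy":-3.6,"wz":-6.5,"hand":100},{"dx":-8,"dy":-2,"dz":-20,"wx":-3.3,"wy":-3.6,"wz":-6.5,"hand":100},{"dx":-9,"dy":-1,"dz":-20,"wx":-3.3,"wy":-3.6,"wz":-6.5,"hand":100},{"dx":-10,"dy":-1,"dz":-19,"wx":-3.3,"wy":-3.6,"wz":-6.5,"hand":100},{"dx":-11,"dy":-1,"dz":-19,"wx":-3.3,"wy":-3.6,"wz":-6.5,"hand":100},{"dx":-12,"dy":-2,"dz":-18,"wx":-3.3,"wy":-3.6,"wz":-6.5,"hand":100},{"dx":-13,"dy":-2,"dz":-18,"wx":-3.3,"wy":-3.6,"wz":-6.5,"hand":100},{"dx":-14,"dy":-3,"dz":-17,"wx":-3.3,"wy":-3.6,"wz":-6.5,"hand":100}]'
python3 -m crank '[{"dx":-14,"dy":-3,"dz":-16,"wx":-3.3,"wy":-3.6,"wz":-6.5,"hand":100},{"dx":-15,"dy":-4,"dz":-15,"wx":-3.3,"wy":-3.6,"wz":-6.5,"hand":100},{"dx":-15,"dy":-5,"dz":-15,"wx":-3.3,"wy":-3.6,"wz":-6.5,"hand":100},{"dx":-16,"dy":-6,"dz":-14,"wx":-3.3,"wy":-3.6,"wz":-6.5,"hand":100},{"dx":-16,"dy":-7,"dz":-13,"wx":-3.3,"wy":-3.6,"wz":-6.5,"hand":100},{"dx":0,"dy":0,"dz":0,"wx":0,"wy":0,"wz":0,"hand":100}]'; python3 lg.py
python3 - <<'E' 2>/dev/null
import cv2
from h import *
im=optics.capture("wrist");im3=optics.capture("scene")
cv2.imwrite("pics/w17.png",im)
cv2.imwrite("pics/w17c.png",np.hstack([cv2.resize(im[100:230,190:320],(500,500),interpolation=cv2.INTER_CUBIC)]))
cv2.imwrite("pics/s17.png",cv2.resize(im3[110:320,140:420],(800,600)))
for k in range(1,9):
  if k==1:
    for d in finder.place_of("cap1","wrist")[:12]: print(round(d['conf'],2),np.round(d['centre']),onz("wrist",d['centre'],.035).round(3)[:2], np.hypot(*(onz("wrist",d['centre'],.035)[:2]-np.array([.579,-.144]))).round(3))
E
```

```text
time_s: 25.68
tcp_pos: [0.6014, -0.0537, 0.2364]
eef_rot: [-158.8, -11.6, 73.4]
contact_force: [-0.2, -0.2, -0.2]
gripper_width: 0.0877
time_s: 26.42
tcp_pos: [0.5888, -0.1405, 0.3024]
eef_rot: [-179.6, 0.2, 108.5]
contact_force: [-0.6, 0.7, -0.3]
gripper_width: 0.0876
[[5.273, 11.931, -1.554, 0.338, -76.831, -76.83], [0.5888, -0.1405, 0.3024], [-179.62, 0.25, 108.52]] [-0.6  0.7 -0.3]
0.66 [257. 165.] [ 0.6   -0.132] 0.024
0.63 [237. 152.] [ 0.59  -0.167] 0.025
0.53 [264. 174.] [ 0.61  -0.117] 0.041
0.49 [242. 176.] [ 0.624 -0.148] 0.045
0.46 [272. 147.] [ 0.566 -0.119] 0.028
0.41 [267. 167.] [ 0.597 -0.116] 0.034
```

View pics/w17.png

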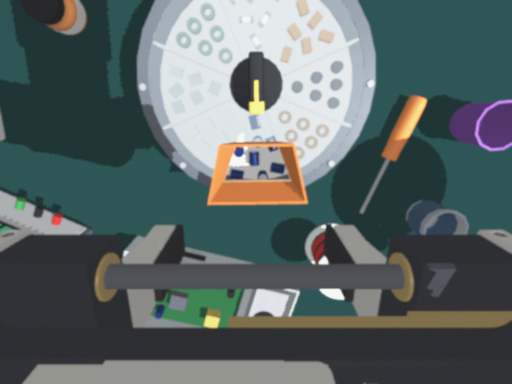

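View pics/w17c.png

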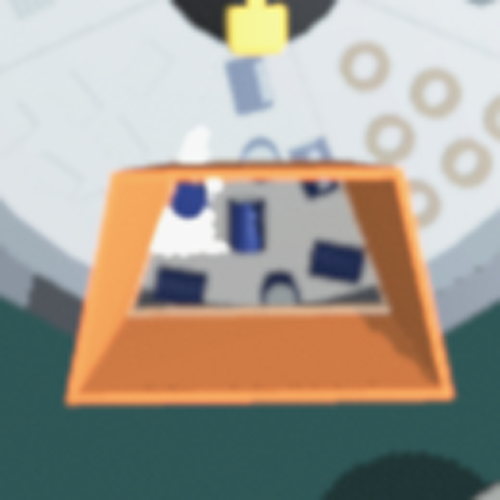

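View pics/s17.png

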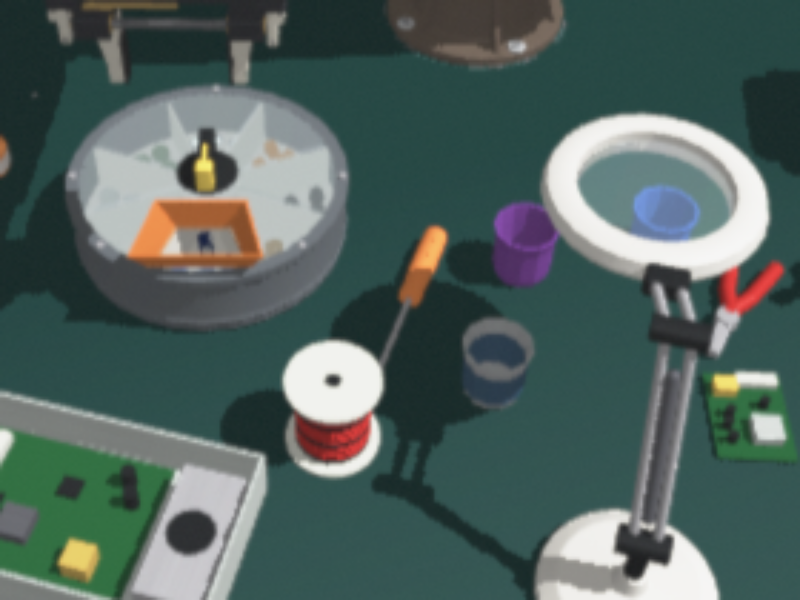

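Crop shows eight cans: (250,85), (262,152), (312,160), (187,197), (247,225), (337,262), (180,285), (280,288). The pot stands upright and all bystanders are in place. Checking the distances.

Run:
```python
from h import *
b=np.array([.492,-.173])+.092*np.array([.948,.317])
for p in((250,62),(250,85),(262,152),(312,160),(187,197),(247,225),(337,262),(180,285),(280,288)):
    X=onz("wrist",(190+p[0]*.26,100+p[1]*.26),.032)[:2];print(p,X.round(3),np.hypot(*(X-b)).round(3))
```

```text
(250, 62) [ 0.532 -0.158] 0.05
(250, 85) [ 0.54  -0.155] 0.041
(262, 152) [ 0.563 -0.142] 0.017
(312, 160) [ 0.559 -0.123] 0.029
(187, 197) [ 0.589 -0.165] 0.023
(247, 225) [ 0.592 -0.139] 0.014
(337, 262) [ 0.595 -0.1  ] 0.047
(180, 285) [ 0.624 -0.157] 0.047
(280, 288) [ 0.612 -0.118] 0.042
```

All are within 50 mm and the robot touches nothing. Handing in.

```bash
python3 -c "
from plant import order
print(order.close_job())"
```

```text
the job is handed in; nothing more can be done
None
```

The capacitors are in the empty bay and the job is handed in at about 26 s of the 72 s. No verdict was reported.

**What I did:** I turned the knob two clicks (90°) clockwise, so its yellow end points at the hopper. I then took the pot out from under the lamp and tipped it to about 137° over the hopper with a small shake. Finally I stood it upright on open bench at about (0.60, 0.17), roughly 120 mm from where it had been, then released it.

**Last checks:**
- **Capacitors:** I counted eight cans in the bay by eye in the wrist picture. All lie within about 50 mm of the bay centre, against the 70 mm limit. The detector itself returned only six of them. Their heights were not measured. They appear to lie on the floor of the bay below the cover, and nothing was stuck in the hopper.
- **Pot and drum:** the pot looks upright and empty, and the knob lines up with the hopper.
- **Lamp and bystanders:** nothing appears moved in the pictures. I remeasured only the screwdriver, which was in place.

**One oddity:** about 5 N showed on the tool as the pot was pressed onto the bench and stayed after the fingers opened. It went away when I lifted the gripper. I did not identify the contact.

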